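# Clamp the doming block with the cam lever

### The arm

A 6-joint arm with a two-finger parallel gripper is mounted at the origin on a cart in front of the work surface, level with it; the furniture and walls round the work are solid. World frame = base frame: x ahead of the robot, y to its left, z up, the work surface at z = 0. Lengths are in m, angles in rad, forces in N, time in s.
With the tool pointing down it reaches from about 0.35 to 0.775 m from the base axis. Payload 7.3 kg.
Tool frame: the origin (TCP) lies midway between the tips of the shut fingers; the grasp point (between the pads) lies 19 mm behind it; x points along the fingers, z is the direction in which the jaws open and shut, and the axes are right-handed (so a half turn about x gives the same grasp; the last joint's range is limited). The gripper opens to 92 mm and grips with 3 to 60 N. Pads are 19 mm wide; open, the fingers measure 130 mm over their backs; the gripper's body (75 mm by 190 mm) begins 47 mm behind the grasp point.
Start: joints at [-1.35, 0.342, 1.524, -0, 1.275, -0.146], TCP at [0.188, -0.49, 0.227] pointing down, gripper open.
Joint ranges: [-2.53, 2.53], [-0.77, 2.02], [0.04, 2.7], [-1, 4.14], [0.28, 2.66], [-3.11, 3.11]. Speed limits (rad/s): [2.57, 2.57, 3.14, 3.14, 3.14, 3.14].

### API

Orientations are given as a 3x3 rotation matrix whose columns are the frame's x, y, z axes.
In Python, from rig import env, cams gives the robot as it stands.
- The arm moves only by the tool jog_arm, never from a script. Its argument "motion" is a list of rows, each an object of numbers: "jaw": the finger opening in cm, from 0 to 9.18; "tx", "ty", "tz": the shift along the tool's x, y, z in cm; "ax", "ay", "az": the turn, a rotation vector about the tool's x, y, z in rad. A call has 1 to 12 rows; each row shifts and turns the commanded pose from where the row before left it, along the tool's axes as they then stand; what a row does not reach is not made up. A row lasts 1/8 s, in which the tool goes at most 62.5 mm and 10.7 degrees, less where a joint would pass 70% of its speed; a pose out of reach is approached as far as the arm can. A call with a gripper value outside its range is refused whole. The fingers move at their own pace and stop on an object; "squeeze" is the grip in N (left out, the last holds). Time passes only in rows, so rows that do not move let the fingers close. It gives the time, the measured TCP pose, the force and the opening at its end, in the units of the state.
- env.sense(): the state, without advancing time (a new reading comes with each control period).
- cams.capture(name): name is "scene" or "top"; returns a dict with "image" (400x640x3 uint8, red, green, blue), "fov_y" (degrees; the focal length in pixels is half the picture's height over the tangent of half this angle, whatever the lens; pixels are square), "cx", "cy" (the principal point, pixels), "k1" (the pictures are not rectified: a ray, as slopes to the right and down, at radius r is drawn at 1 + k1 r^2 times it, then the intrinsics apply), "extrinsics" (4x4, takes a point from camera to world coordinates). Camera axes: x right, y up, looking along -z (the intrinsics and any distortion apply to the point x, -y, -z); pixel columns grow to the right and rows downward; lengths in m; the calibration is good to about 2 mm. A picture is of the moment at which its call begins. There is no depth.
- env.sign_off(): hands the job in, once; it reports no verdict.
The state is a dict: "time": time; "qpos": joint angles; "joint_vel": joint speeds; "tau": joint torques, N m; "position": TCP position; "ee_rot": TCP orientation; "contact_force": force on the tool from outside, world axes, zero at the start; "wrist_torque": the same for the moment, N m; "gripper_width": finger opening in m.
Only numpy, scipy, OpenCV 4.12 (cv2) and the standard library are available. Lean on these libraries where they do the work, as an engineer would, in place of code of your own. Each camera call takes 0.05 s, during which the arm holds its last target.

### The job

Take the steel doming block out of the wooden rack without disturbing the two jars beside it, and set it down on the bed of the open cam clamp, square between the sprung pad and the stop screw. Then push the cam lever round until the block is held firmly between the pad and the stop, but no further: the spring behind the pad should end up about half compressed and must never be driven solid. Leave the lever there, with the block clamped.

Things in the scene. Friction and masses are not known exactly. Their poses are not given: they have to be found in the camera images.
- doming_block: Grey steel cube, 42 mm on every edge, about 0.5 kg, with round hollows in its top. Origin at the centre of its underside; its x and y axes are square to its side faces, z up. It stands in the rack, its sides square to the rack's.
- rack: Fixed tray of pale wood, 124 (x) by 192 mm (y). Origin at the centre of its underside, floor 10 mm higher. Block and two jars stand on it in a row along y (about -56, 0, +56 mm), in any order, 3 to 12 mm apart. End walls 45 mm high; lips along the long sides (x = +-59 mm) 16 mm. Free gaps for fingers: only on the block's faces that look along the rack's +x and -x, 35 mm to the lip.
- flux_jar: Glass jar with a red lid, 53 mm in diameter and 64 mm high, loose in the rack. Origin at the centre of its underside. It must stay upright and where it is.
- bead_jar: Glass jar of blue beads with a grey lid, 49 mm in diameter and 57 mm high, loose in the rack. Origin at the centre of its underside. It must stay upright and where it is.
- cam_clamp: Steel cam clamp fixed to the bench. Base plate 96 mm (x) by 200 mm (y, -75 to +125 mm), 14 mm thick. Origin on the bench under the bed; z up. Along y, from -y to +y: stop with stop screw, bed, sprung pad, sliding jaw between guides (tops 42 mm above the bench), spiral (eccentric) cam with lever. Nothing stands beside the bed at -x or +x. The block's sides are to be square with the clamp's axes.
- bed (a point): Point on the bed (the base plate's top, z = 14 mm) where the centre of the block's underside should be set: clamp x = 0, y = +2 mm. There the block clears pad and stop wherever the screw stands. As the lever turns, the pad pushes the block along -y until it meets the stop screw.
- pad (a point): Fixed point: where the centre of the pad's face stands with the lever at 0 (clamp y = +31 mm, 35 mm above the bench). Lever angle t moves the face 15 t mm towards -y, until it meets the block. The pad (30 mm wide, 26 mm high) then yields back into the jaw against a spring, 12 N per mm, solid after 5 mm (60 N).
- stop: Fixed steel upright, 44 mm wide, 42 mm high, at the clamp's -y end. Origin under it on the base plate, clamp y = -61 mm. Its stop screw has a flat head, 30 mm wide, that faces the bed; the head's face stands anywhere between clamp y = -37 and -23 mm: this differs each time and is not reported. Pushing does not move it.
- cam_pivot (a point): Point on the vertical axis about which cam and lever turn: clamp x = 0, y = +85 mm, 54 mm above the bench, mid-height of the lever bar. The hub round it is 30 mm in diameter, its top 67 mm above the bench.
- lever_end (a point): Centre of the black ball, 28 mm in diameter, at the end of the lever, 122 mm from the pivot axis, 54 mm above the bench. The lever is a straight level steel bar from pivot to ball, 14 mm wide, 12 mm high, its underside 48 mm above the bench. Push it sideways, towards larger angles.
- cam_lever (a joint): Lever angle, rad, 0 to 2.4. At 0 (open) it points along the clamp's +y, 5 degrees towards +x; it grows anticlockwise from above, swinging by way of the clamp's -x side. Starts at 0 to 0.25. Its own friction takes 0.95 N m to turn (9.5 N at 100 mm) and holds it where it is left; clamping force F adds F x 15 mm. The block is met at 0.8 to 1.75 rad, as the screw stands.
Things that resemble listed ones, but are neither listed nor needed, are in the scene too. What is shaped like the doming_block but green or yellow is not meant.

How it is judged:
On the way, in this order (a step that is already met when the one before it is completed fails the run):
1. the block stands on the bed between pad and stop, let go, the lever still open (under 0.5 rad) (x of doming_block in the frame of cam_clamp between -0.014 and 0.014 m and y of doming_block in the frame of cam_clamp between -0.02 and 0.013 m and z of doming_block in the frame of cam_clamp between 0.01 and 0.018 m and angle between doming_block's own z axis and vertical below 0.1 rad and contact force between the fingers and doming_block below 0.2 N and value of joint cam_lever below 0.5 rad), for 0.2 s.
2. the block is pressed against the stop with more than 15 N (x of doming_block in the frame of cam_clamp between -0.014 and 0.014 m and y of doming_block in the frame of cam_clamp between -0.02 and 0.013 m and z of doming_block in the frame of cam_clamp between 0.01 and 0.018 m and angle between doming_block's own z axis and vertical below 0.1 rad and contact force between stop and doming_block above 15 N), for 0.2 s.
At the end, for the whole second after the job is handed in: The doming block stands flat on the clamp's bed (within 14 mm of its centre line, tilted less than 0.1 rad), pressed against the stop with 15 to 58 N (pad spring compressed but not solid), block and lever at rest (all of step 2 and contact force between stop and doming_block below 58 N and linear speed of doming_block below 0.01 m/s and angular speed of doming_block below 0.1 rad/s and velocity of joint cam_lever between -0.03 and 0.03 rad/s); the robot touches nothing.
It fails at once if overrun: the pad driven solid, over 80 N on the block (contact force between stop and doming_block above 80 N).
It fails at once if the red-lidded jar moved over 25 mm or tipped (distance of flux_jar from where it was at the start of the episode above 0.025 m or angle between flux_jar's own z axis and vertical above 0.3 rad).
It fails at once if the bead jar moved over 25 mm or tipped (distance of bead_jar from where it was at the start of the episode above 0.025 m or angle between bead_jar's own z axis and vertical above 0.3 rad).
It also fails if it takes over 69 s, if anything falls off the work surface, if the arm or the gripper's body presses on something with over 40 N, if the wrist force passes 120 N, or if a joint passes its speed limit or range.

## Working session

There is one attempt and no reset: what is moved stays moved. The work goes in short steps, Python scripts to look and compute and a tool call to move; the robot and the scene stay as the last step left them, time stands still between calls to the robot, and variables do not carry over. Pictures are saved under pics/ and viewed, and the job is handed in when it is done.

Besides the shell and the picture viewer there is one more tool, called after "Emit:" by a JSON object that holds its "name" and its "arguments", one argument or row to a line. jog_arm: Moves the arm, as the interface text tells. Its arguments: {"type":"object","properties":{"motion":{"type":"array","items":{"type":"object","properties":{"jaw":{"type":"number"},"tx":{"type":"number"},"ty":{"type":"number"},"tz":{"type":"number"},"ax":{"type":"number"},"ay":{"type":"number"},"az":{"type":"number"}}}},"squeeze":{"type":"number"}},"required":["motion"]}

```bash
mkdir -p pics; ls
python3 - <<'E'
from rig import env,cams
import cv2,numpy as np
s=env.sense();print(s)
for n in("scene","top"):
    c=cams.capture(n);cv2.imwrite(f"pics/{n}0.png",c["image"][:,:,::-1])
    print(n,{k:v for k,v in c.items() if k!="image"})
E
```

```text
pics
{'time': 0.0, 'qpos': array([-1.34999946e+00,  3.42726001e-01,  1.52501466e+00, -1.88741519e-05,
        1.27541001e+00, -1.46016196e-01]), 'joint_vel': array([ 0.0009473 ,  0.00267607,  0.00085656,  0.00053215,  0.00031294,
       -0.00042296]), 'tau': array([ 2.51274751e-04, -4.31246924e+01, -2.44220853e+01,  7.18371361e-02,
        5.59396762e-02, -1.66115992e-04]), 'position': array([ 0.1882037 , -0.48966635,  0.22604409]), 'ee_rot': array([[-3.58834481e-04,  9.33473115e-01,  3.58647202e-01],
       [ 1.51623511e-03,  3.58647321e-01, -9.33471907e-01],
       [-9.99998786e-01,  2.08831572e-04, -1.54405974e-03]]), 'contact_force': array([-0.24097271,  0.29226397,  0.31626423]), 'wrist_torque': array([0.0348489 , 0.01902032, 0.01693333]), 'gripper_width': 0.09189044905540059}
scene {'fov_y': 55.14236490749865, 'cx': 320.5812287483871, 'cy': 199.7154444591882, 'k1': -0.06348387473498253, 'extrinsics': array([[-0.72734839,  0.45609756, -0.51277611, -0.11107166],
       [-0.68599677, -0.50422918,  0.52455826,  0.33735423],
       [-0.01930694,  0.73329936,  0.67963173,  0.77611896],
       [ 0.        ,  0.        ,  0.        ,  1.        ]])}
top {'fov_y': 46.821619339861535, 'cx': 315.0374229345445, 'cy': 202.9114279513623, 'k1': -0.09398109870115315, 'extrinsics': array([[-1.48796567e-02,  9.79348952e-01, -2.01628933e-01,
         1.61006419e-01],
       [-9.99887170e-01, -1.49893447e-02,  9.82888729e-04,
        -1.82395862e-01],
       [-2.05969452e-03,  2.01620808e-01,  9.79461488e-01,
         1.23872903e+00],
       [ 0.00000000e+00,  0.00000000e+00,  0.00000000e+00,
         1.00000000e+00]])}
```

View pics/scene0.png

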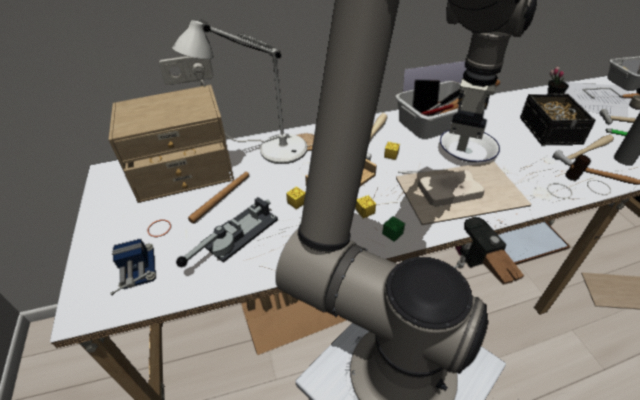

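View pics/top0.png

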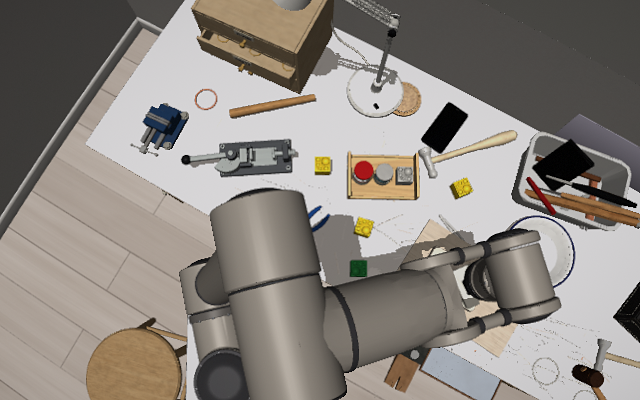

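The top view shows the rack at about (383,176), holding the red-lidded jar (363,170), the grey-lidded jar (384,173) and a grey block (404,175). The clamp is at about (255,157), with its lever ball at (186,160).

Possible mix-ups for the block are the yellow cubes at (323,165), (364,227) and (461,187), the green cube at (358,268), and the grey lid at (384,173). I choose the grey square at (404,175) and will check it in a crop.

Run:
```python
import cv2
im=cv2.imread("pics/top0.png")
a=cv2.resize(im[140:212,335:430],None,fx=8,fy=8,interpolation=cv2.INTER_CUBIC);cv2.imwrite("pics/rack.png",a)
a=cv2.resize(im[125:190,175:305],None,fx=6,fy=6,interpolation=cv2.INTER_CUBIC);cv2.imwrite("pics/clamp.png",a)
im=cv2.imread("pics/scene0.png")
a=cv2.resize(im[185:280,165:290],None,fx=6,fy=6,interpolation=cv2.INTER_CUBIC);cv2.imwrite("pics/clamps.png",a)
```

```text
(no output)
```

View pics/rack.png

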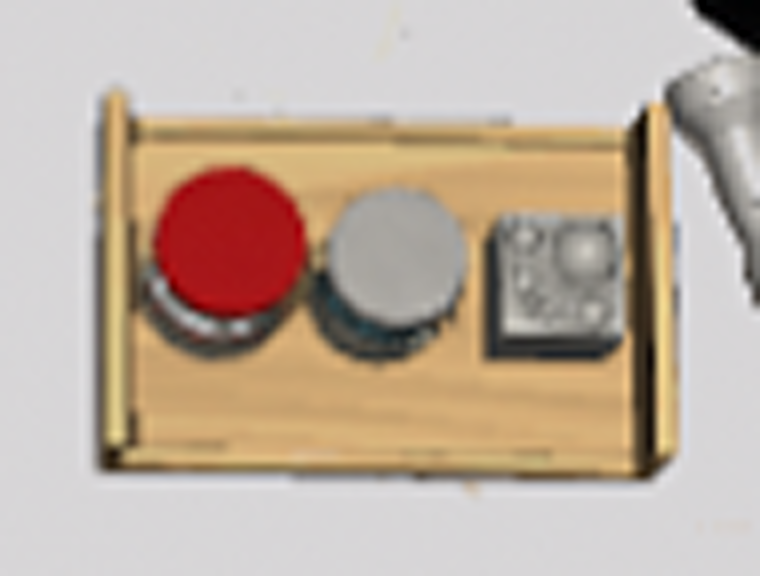

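View pics/clamp.png

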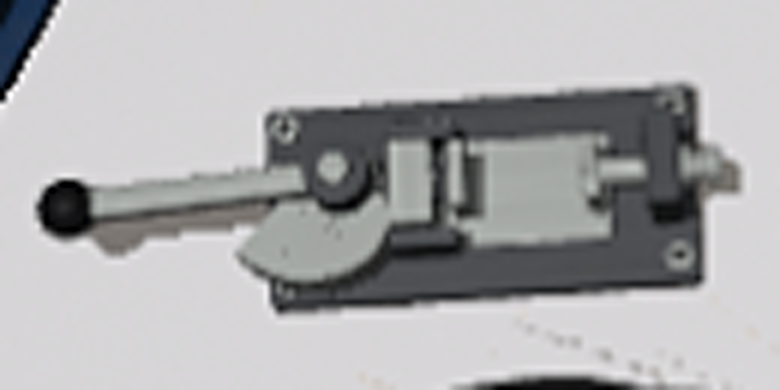

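View pics/clamps.png

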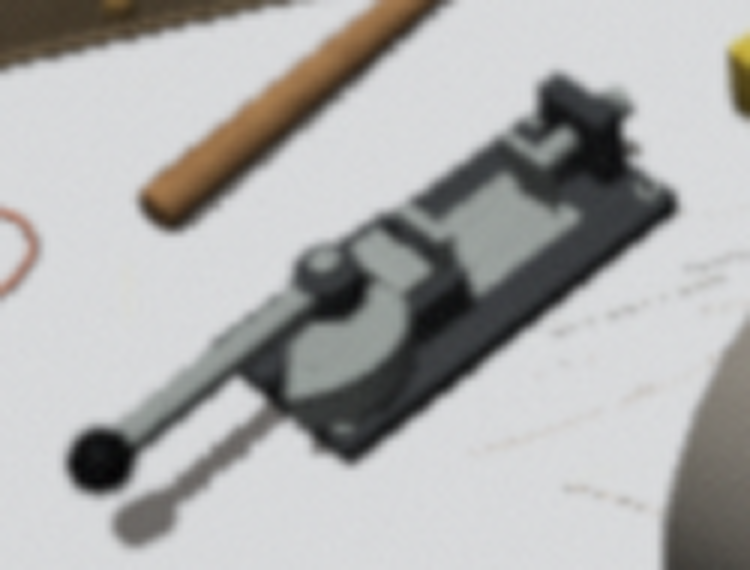

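The crop confirms the choice: a plain grey cube with round hollows at the -y end (right) of the rack, next to the grey-lidded jar. The clamp is about parallel to the world axes, with its lever pointing +y. Next I fit the poses.

```bash
cat > h.py <<'E'
import numpy as np,cv2
from scipy.optimize import least_squares
def K(c):
    f=200/np.tan(np.radians(c["fov_y"]/2));return f
def proj(c,P):
    P=np.atleast_2d(P);E=c["extrinsics"];q=(P-E[:3,3])@E[:3,:3]
    s=np.c_[q[:,0],-q[:,1]]/(-q[:,2:]);r2=(s**2).sum(1,keepdims=True)
    return s*(1+c["k1"]*r2)*K(c)+[c["cx"],c["cy"]]
def unproj(c,uv,z):
    d=(np.atleast_2d(uv)-[c["cx"],c["cy"]])/K(c);s=d.copy()
    for _ in range(20): s=d/(1+c["k1"]*(s**2).sum(1,keepdims=True))
    E=c["extrinsics"];r=np.c_[s[:,0],-s[:,1],-np.ones(len(s))]@E[:3,:3].T
    return E[:3,3]+r*((z-E[2,3])/r[:,2])[:,None]
def W(p,L):
    L=np.atleast_2d(L);c,s=np.cos(p[2]),np.sin(p[2])
    return np.c_[p[0]+c*L[:,0]-s*L[:,1],p[1]+s*L[:,0]+c*L[:,1],L[:,2]]
def fit(c,uv,L,p0):
    r=least_squares(lambda p:(proj(c,W(p,L))-uv).ravel(),p0);return r.x,np.abs(r.fun).max()
def crop(xy,off,s): return (np.array(xy,float)+.5)/s-.5+np.array(off)
E
python3 - <<'E'
from h import *
from rig import env,cams
t=cams.capture("top");s=cams.capture("scene")
uv=crop([(268,113),(695,88),(705,282),(278,308)],(175,125),6)
L=[(.048,.125,.014),(.048,-.075,.014),(-.048,-.075,.014),(-.048,.125,.014)]
p0=list(unproj(t,uv,.014).mean(0)[:2])+[0]
p,e=fit(t,uv,L,p0);print("clamp top",p,e)
uvs=crop([(345,460),(675,208)],(165,185),6)
print("scene resid",proj(s,W(p,[L[3],L[2]]))-uvs)
def inv(p,w): 
    c,ss=np.cos(p[2]),np.sin(p[2]);d=w[:,:2]-p[:2];return np.c_[c*d[:,0]+ss*d[:,1],-ss*d[:,0]+c*d[:,1]]
print("ball top",inv(p,unproj(t,crop([(65,208)],(175,125),6),.054)))
print("ball scene",inv(p,unproj(s,crop([(101,460)],(165,185),6),.054)))
print("hub top",inv(p,unproj(t,crop([(333,168)],(175,125),6),.067)),inv(p,unproj(s,crop([(326,262)],(165,185),6),.067)))
print("screw head edges top(z~.035)",inv(p,unproj(t,crop([(585,170),(600,170),(470,190)],(175,125),6),.04)))
# rack: outer top corners
uv=crop([(118,90),(655,105),(105,465),(665,465)],(335,140),8)
print("rack pts z45",unproj(t,uv[:2],.045),unproj(t,uv[2:],.0))
b=crop([(497,214),(618,214),(622,335),(503,338)],(335,140),8)
w=unproj(t,b,.052);print("block top",w,w.mean(0))
print("lids",unproj(t,crop([(231,242)],(335,140),8),.074),unproj(t,crop([(397,256)],(335,140),8),.067))
E
```

```text
clamp top [ 0.54567433 -0.04580174  0.04771067] 0.8927994269568273
scene resid [[ 1.68252421 -1.26656236]
 [ 2.53667468 -2.62468531]]
ball top [[-0.00529075  0.21022278]]
ball scene [[-0.00294239  0.20937957]]
hub top [[0.00089068 0.0863747 ]] [[0.00138949 0.08778591]]
screw head edges top(z~.035) [[ 0.00137517 -0.02331515]
 [ 0.00093216 -0.03010167]
 [-0.00466352  0.02910439]]
rack pts z45 [[ 0.54921397 -0.27845312  0.045     ]
 [ 0.54164982 -0.46076546  0.045     ]] [[ 0.42927526 -0.27347597  0.        ]
 [ 0.426375   -0.46672057  0.        ]]
block top [[ 0.50190593 -0.40346716  0.052     ]
 [ 0.50139845 -0.44422564  0.052     ]
 [ 0.4596325  -0.44306995  0.052     ]
 [ 0.45914884 -0.40321824  0.052     ]] [ 0.48052143 -0.42349525  0.052     ]
lids [[ 0.48723801 -0.31149379  0.074     ]] [[ 0.48367394 -0.36683705  0.067     ]]
```

```bash
cat > ov.py <<'E'
from h import *
from rig import env,cams
import sys
def overlay(c,polys,box,s,fn):
    x0,y0,x1,y1=box
    im=cv2.resize(c["image"][y0:y1,x0:x1,::-1],None,fx=s,fy=s,interpolation=cv2.INTER_CUBIC)
    for P,col in polys:
        u=(proj(c,P)-[x0,y0]+.5)*s-.5
        cv2.polylines(im,[np.round(u*8).astype(np.int32)],False,col,1,cv2.LINE_AA,3)
    cv2.imwrite(fn,im)
def rect(xa,xb,ya,yb,z): return [(xa,ya,z),(xb,ya,z),(xb,yb,z),(xa,yb,z),(xa,ya,z)]
def circ(x,y,r,z): a=np.linspace(0,2*np.pi,40);return np.c_[x+r*np.cos(a),y+r*np.sin(a),0*a+z]
def clampmodel(p):
    g=(0,255,0)
    return [(W(p,rect(-.048,.048,-.075,.125,.014)),g),(W(p,circ(0,.085,.015,.067)),g),(W(p,[(-.022,-.061,.042),(.022,-.061,.042)]),(0,0,255)),(W(p,[(-.015,.031,.048),(.015,.031,.048)]),(0,0,255))]
def blockmodel(p,z0,col=(255,0,0)):
    a=.021;return [(W(p,rect(-a,a,-a,a,z0+.042)),col),(W(p,rect(-a,a,-a,a,z0)),col)]
def rackmodel(p):
    g=(0,200,0);return [(W(p,rect(-.062,.062,-.096,.096,0)),g),(W(p,rect(-.062,.062,.096,.096,.045)),g),(W(p,rect(-.062,.062,-.096,-.096,.045)),g)]
E
python3 - <<'E'
from ov import *
t=cams.capture("top");s=cams.capture("scene")
p=(.5457,-.0445,.0477)
overlay(t,clampmodel(p),(175,125,305,190),6,"pics/ot1.png")
overlay(s,clampmodel(p),(165,185,290,280),6,"pics/os1.png")
overlay(t,rackmodel((.487,-.37,-.02))+blockmodel((.4805,-.4235,-.02),.01),(335,140,430,212),8,"pics/or1.png")
E
```

```text
(no output)
```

View pics/ot1.png

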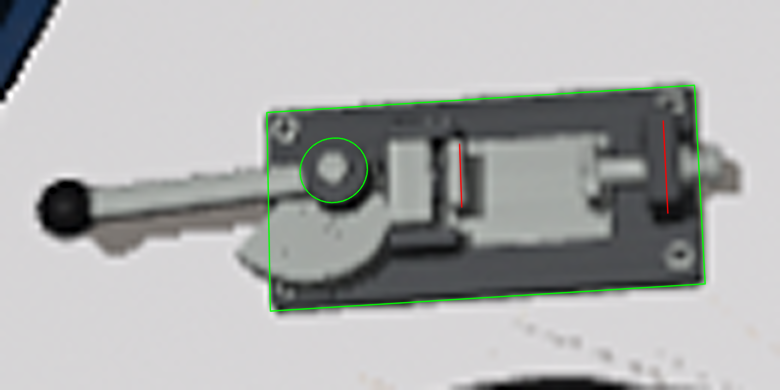

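View pics/os1.png

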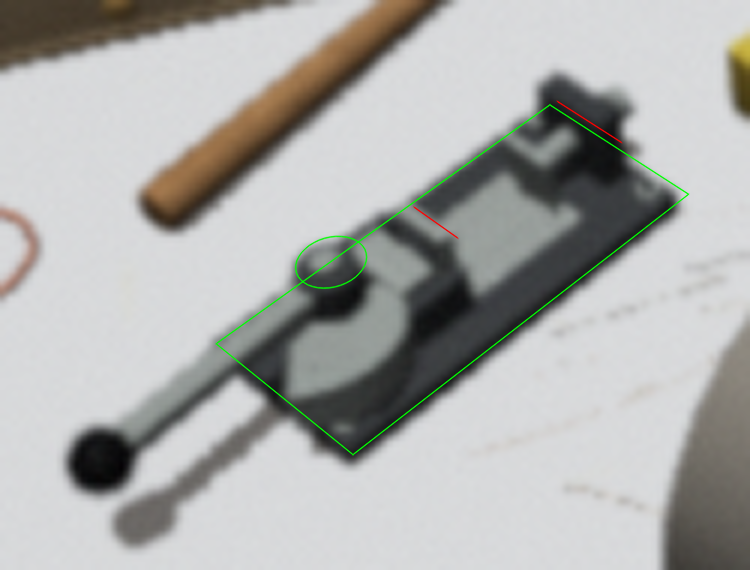

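View pics/or1.png

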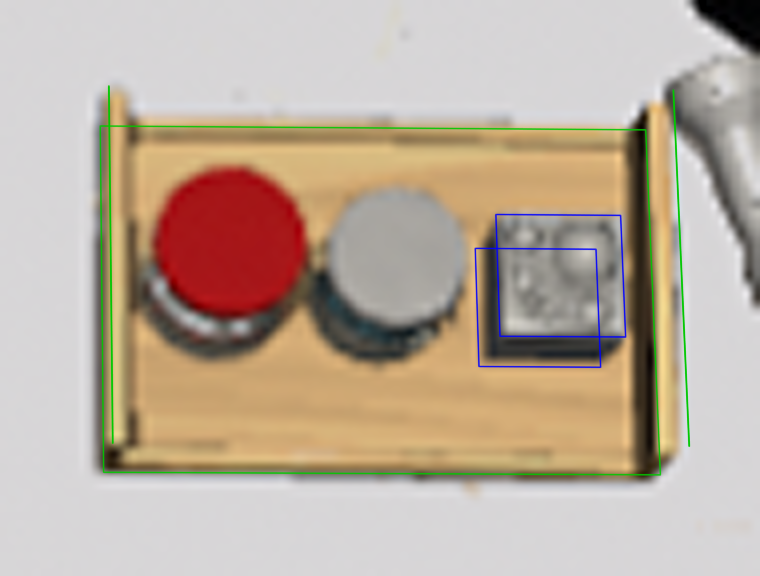

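Emit:
{"name": "jog_arm", "arguments": {
  "motion": [
    {"ax": -0.15, "jaw": 6.4},
    {"ax": -0.15},
    {"ax": -0.15},
    {"ax": -0.15},
    {"ax": -0.15},
    {"ax": -0.15},
    {"ax": -0.15},
    {"ax": -0.155},
    {}
  ]
}}

```text
schema error: expected keys jaw, tx, ty, tz, ax, ay, az
```

Emit:
{"name": "jog_arm", "arguments": {
  "motion": [
    {"tz": 3.6, "ty": 0.8},
    {"tz": 3.6, "ty": 0.8},
    {"tz": 3.6, "ty": 0.8},
    {"tz": 3.6, "ty": 0.8},
    {"tz": 3.6, "ty": 0.8},
    {"tz": 3.6, "ty": 0.8},
    {"tz": 3.6, "ty": 0.8},
    {"tz": 3.6, "ty": 0.8},
    {"tx": 4},
    {"tx": 4},
    {},
    {}
  ]
}}

```text
schema error: expected keys jaw, tx, ty, tz, ax, ay, az
```

Every row seems to need all seven keys, so I'll resend it that way.

Emit:
{"name": "jog_arm", "arguments": {
  "motion": [
    {"jaw": 6.4, "tx": 0, "ty": 0, "tz": 0, "ax": -0.15, "ay": 0, "az": 0},
    {"jaw": 6.4, "tx": 0, "ty": 0, "tz": 0, "ax": -0.15, "ay": 0, "az": 0},
    {"jaw": 6.4, "tx": 0, "ty": 0, "tz": 0, "ax": -0.15, "ay": 0, "az": 0},
    {"jaw": 6.4, "tx": 0, "ty": 0, "tz": 0, "ax": -0.15, "ay": 0, "az": 0},
    {"jaw": 6.4, "tx": 0, "ty": 0, "tz": 0, "ax": -0.15, "ay": 0, "az": 0},
    {"jaw": 6.4, "tx": 0, "ty": 0, "tz": 0, "ax": -0.15, "ay": 0, "az": 0},
    {"jaw": 6.4, "tx": 0, "ty": 0, "tz": 0, "ax": -0.15, "ay": 0, "az": 0},
    {"jaw": 6.4, "tx": 0, "ty": 0, "tz": 0, "ax": -0.155, "ay": 0, "az": 0},
    {"jaw": 6.4, "tx": 0, "ty": 0, "tz": 0, "ax": 0, "ay": 0, "az": 0}
  ]
}}

```text
time: 1.42
position: [0.1883, -0.49, 0.2267]
ee_rot: [[0.0, 0.0, 1.0], [0.0, 1.0, -0.0], [-1.0, 0.0, 0.0]]
contact_force: [0.1, 0.0, -0.2]
gripper_width: 0.0641
```

Emit:
{"name": "jog_arm", "arguments": {
  "motion": [
    {"jaw": 6.4, "tx": 0, "ty": 0.8, "tz": 3.6, "ax": 0, "ay": 0, "az": 0},
    {"jaw": 6.4, "tx": 0, "ty": 0.8, "tz": 3.6, "ax": 0, "ay": 0, "az": 0},
    {"jaw": 6.4, "tx": 0, "ty": 0.8, "tz": 3.6, "ax": 0, "ay": 0, "az": 0},
    {"jaw": 6.4, "tx": 0, "ty": 0.8, "tz": 3.6, "ax": 0, "ay": 0, "az": 0},
    {"jaw": 6.4, "tx": 0, "ty": 0.8, "tz": 3.6, "ax": 0, "ay": 0, "az": 0},
    {"jaw": 6.4, "tx": 0, "ty": 0.8, "tz": 3.6, "ax": 0, "ay": 0, "az": 0},
    {"jaw": 6.4, "tx": 0, "ty": 0.8, "tz": 3.6, "ax": 0, "ay": 0, "az": 0},
    {"jaw": 6.4, "tx": 0, "ty": 0.8, "tz": 3.6, "ax": 0, "ay": 0, "az": 0},
    {"jaw": 6.4, "tx": 4, "ty": 0.25, "tz": 0.4, "ax": 0, "ay": 0, "az": 0},
    {"jaw": 6.4, "tx": 4, "ty": 0, "tz": 0, "ax": 0, "ay": 0, "az": 0},
    {"jaw": 6.4, "tx": 0, "ty": 0, "tz": 0, "ax": 0, "ay": 0, "az": 0},
    {"jaw": 6.4, "tx": 0, "ty": 0, "tz": 0, "ax": 0, "ay": 0, "az": 0}
  ]
}}

```text
time: 2.92
position: [0.4807, -0.4241, 0.1484]
ee_rot: [[0.002, 0.001, 1.0], [-0.002, 1.0, -0.001], [-1.0, -0.002, 0.002]]
contact_force: [-0.5, -0.1, 0.6]
gripper_width: 0.064
```

Run:
```python
from ov import *
t=cams.capture("top");s=cams.capture("scene")
P=env.sense()["position"];print(P)
print(proj(t,P),proj(s,P))
cv2.imwrite("pics/s2.png",s["image"][:,:,::-1]);cv2.imwrite("pics/t2.png",t["image"][:,:,::-1])
```

```text
[ 0.48090647 -0.42432337  0.14910418]
[[412.2457514  163.42902375]] [[355.78592362 133.97877568]]
```

View pics/s2.png

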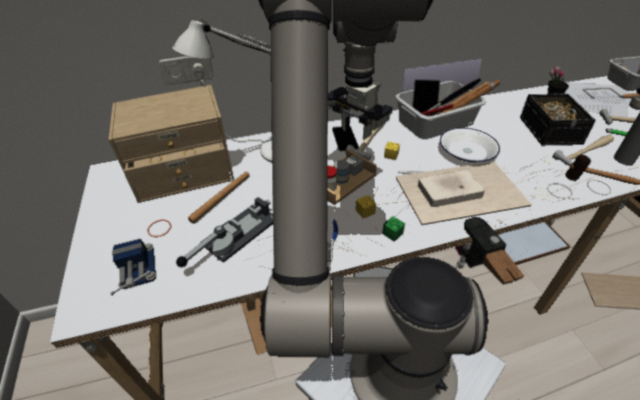

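View pics/t2.png

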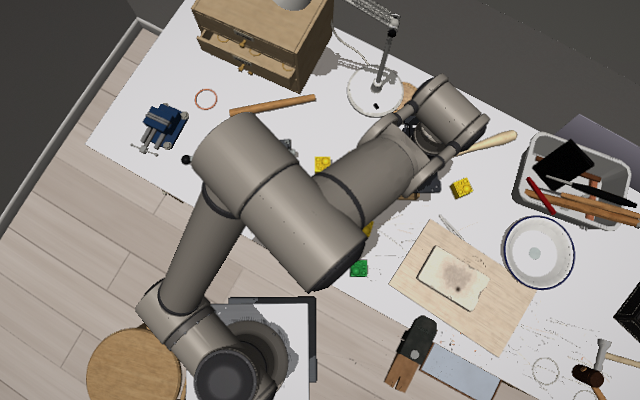

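Run:
```python
from ov import *
s=cams.capture("scene")
P=env.sense()["position"]
m=blockmodel((.4805,-.4235,-.01),.01)+[(W((.487,-.37,-.01),rect(-.062,.062,-.096,-.096,.045)),(0,255,0)),(np.array([P+[-.04,0,0],P+[.04,0,0]]),(0,0,255))]+[(circ(.4872,-.3115,.0265,.074),(0,255,255))]
overlay(s,m,(310,100,410,205),7,"pics/s2c.png")
overlay(s,[],(310,100,410,205),7,"pics/s2d.png")
```

```text
(no output)
```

View pics/s2c.png

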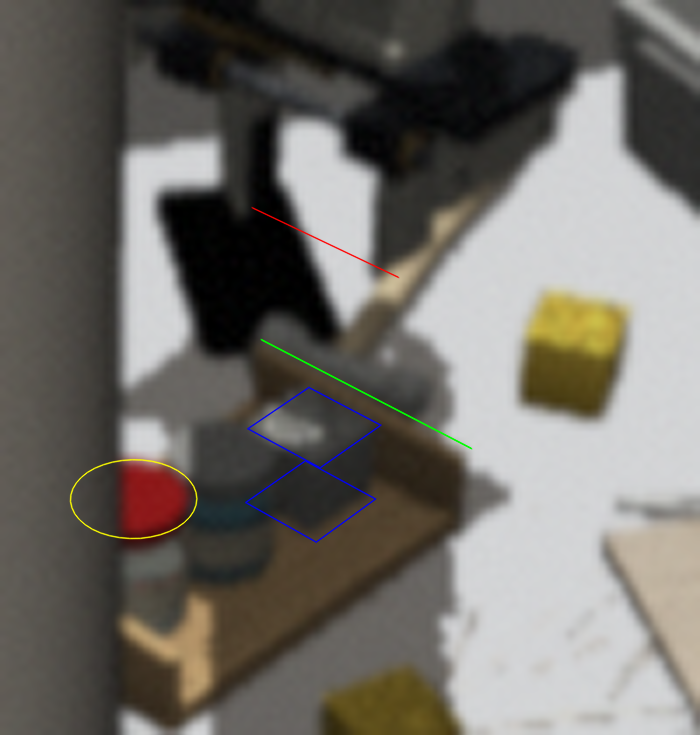

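View pics/s2d.png

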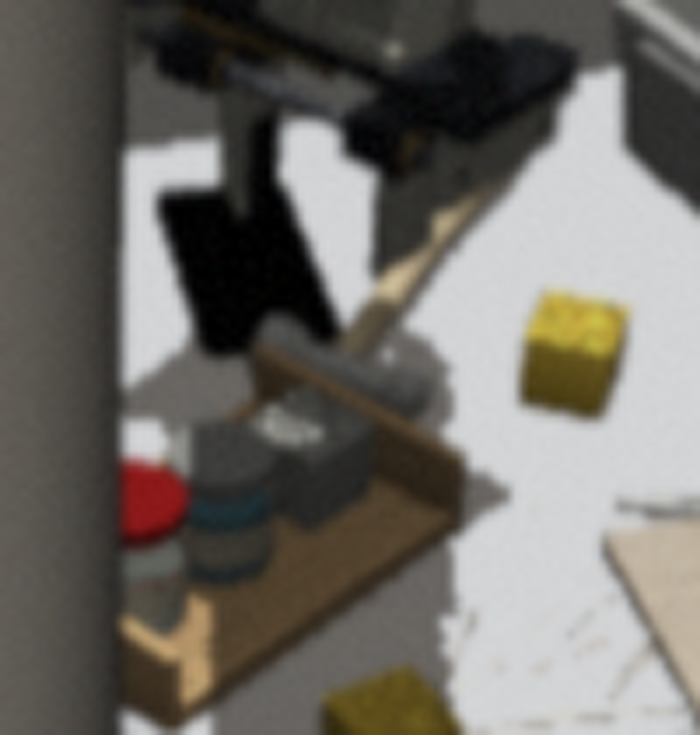

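Run:
```python
from ov import *
s=cams.capture("scene")
c=dict(s);c["image"]=np.clip(s["image"].astype(float)*2.2,0,255).astype(np.uint8)
overlay(c,[],(335,145,380,190),16,"pics/s2e.png")
c["image"]=np.clip(cv2.imread("pics/top0.png")[:,:,::-1].astype(float)*1.3,0,255).astype(np.uint8)
```

```text
(no output)
```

View pics/s2e.png

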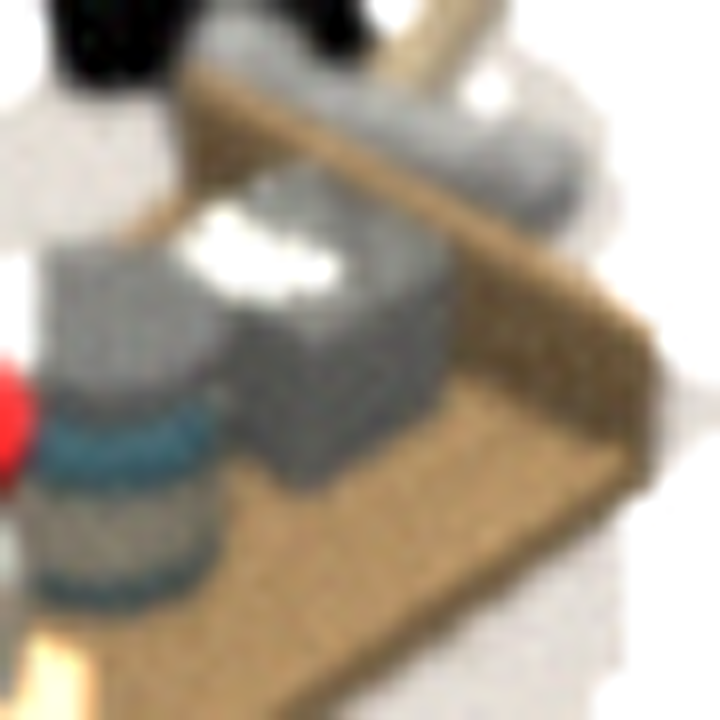

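Run:
```python
from ov import *
s=cams.capture("scene");t=cams.capture("top")
a=.021
uv=crop([(308,330),(302,490),(452,250),(440,402),(310,167)],(335,145),16)
L=[(-a,a,.052),(-a,a,.01),(-a,-a,.052),(-a,-a,.01),(a,-a,.052)]
p,e=fit(s,uv,L,[.48,-.42,0]);print("scene",p,e, (proj(s,W(p,L))-uv).round(1).tolist())
uvt=crop([(497,214),(618,214),(622,335),(503,338),(487,357),(605,357)],(335,140),8)
Lt=[(a,a,.052),(a,-a,.052),(-a,-a,.052),(-a,a,.052),(-a,a,.01),(-a,-a,.01)]
p,e=fit(t,uvt,Lt,[.48,-.42,0]);print("top",p,e,(proj(t,W(p,Lt))-uvt).round(1).tolist())
r=least_squares(lambda p:np.r_[(proj(t,W(p,Lt))-uvt).ravel(),(proj(s,W(p,L))-uv).ravel()],[.48,-.42,0]);print(r.x,r.fun.round(1))
```

```text
scene [ 0.48567914 -0.42581404 -0.08516649] 1.0753785873261563 [[-0.1, 0.2], [-0.2, 0.7], [0.3, -0.5], [0.4, 0.6], [-0.4, -1.1]]
top [ 0.48157421 -0.42413608  0.00334182] 0.9128377573005082 [[-0.2, -0.2], [0.3, -0.5], [0.8, -0.4], [-0.0, -0.5], [-0.7, 0.9], [-0.2, 0.7]]
[ 0.48276181 -0.42415017 -0.02055894] [-0.  -0.8  0.5 -0.7  0.6 -0.6 -0.2 -1.1 -0.9  0.3 -0.4  0.4  0.9  0.8
  0.8  1.4  0.7 -0.2  0.7  0.8 -0.6 -0.5]
```

Emit:
{"name": "jog_arm", "arguments": {
  "motion": [
    {"jaw": 6.0, "tx": 2.5, "ty": 0, "tz": 0.2, "ax": 0, "ay": 0, "az": 0},
    {"jaw": 6.0, "tx": 2.5, "ty": 0, "tz": 0, "ax": 0, "ay": 0, "az": 0},
    {"jaw": 6.0, "tx": 2.5, "ty": 0, "tz": 0, "ax": 0, "ay": 0, "az": 0},
    {"jaw": 6.0, "tx": 2.0, "ty": 0, "tz": 0, "ax": 0, "ay": 0, "az": 0},
    {"jaw": 6.0, "tx": 0, "ty": 0, "tz": 0, "ax": 0, "ay": 0, "az": 0},
    {"jaw": 6.0, "tx": 1.2, "ty": 0, "tz": 0, "ax": 0, "ay": 0, "az": 0},
    {"jaw": 6.0, "tx": 1.2, "ty": 0, "tz": 0, "ax": 0, "ay": 0, "az": 0},
    {"jaw": 6.0, "tx": 0.8, "ty": 0, "tz": 0, "ax": 0, "ay": 0, "az": 0},
    {"jaw": 6.0, "tx": 0, "ty": 0, "tz": 0, "ax": 0, "ay": 0, "az": 0},
    {"jaw": 6.0, "tx": 0, "ty": 0, "tz": 0, "ax": 0, "ay": 0, "az": 0}
  ]
}}

```text
time: 4.47
position: [0.4824, -0.4235, 0.02]
ee_rot: [[0.0, -0.001, 1.0], [-0.0, 1.0, 0.001], [-1.0, -0.0, 0.0]]
contact_force: [0.1, 0.6, -0.7]
gripper_width: 0.0598
```

Run:
```python
from ov import *
s=cams.capture("scene")
c=dict(s);c["image"]=np.clip(s["image"].astype(float)*1.8,0,255).astype(np.uint8)
overlay(c,[],(310,120,410,205),7,"pics/s3.png");print(env.sense()["position"])
```

```text
[ 0.48246496 -0.42354839  0.02016781]
```

View pics/s3.png

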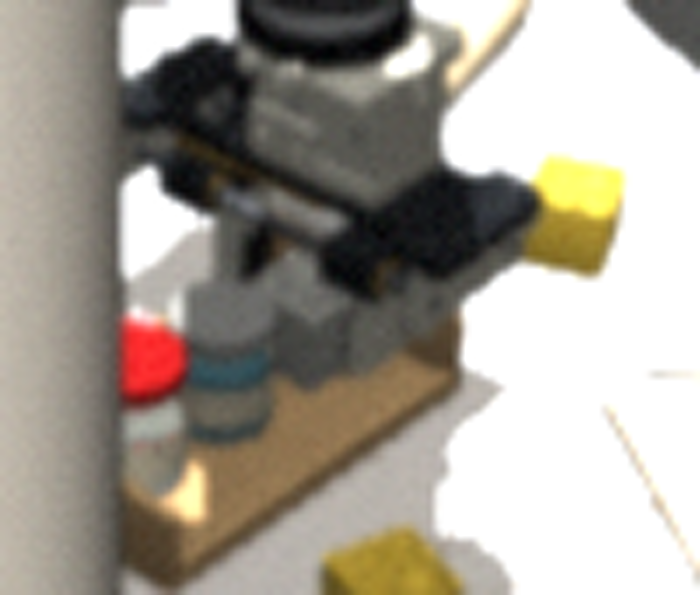

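The fingers straddle the block's ±x faces: the near finger is at (350–395, 340) in the crop, in front of the block, and nothing touches the jar. Closing now.

Emit:
{"name": "jog_arm", "arguments": {
  "motion": [
    {"jaw": 3.8, "tx": 0, "ty": 0, "tz": 0, "ax": 0, "ay": 0, "az": 0},
    {"jaw": 3.8, "tx": 0, "ty": 0, "tz": 0, "ax": 0, "ay": 0, "az": 0},
    {"jaw": 3.8, "tx": 0, "ty": 0, "tz": 0, "ax": 0, "ay": 0, "az": 0},
    {"jaw": 3.8, "tx": 0, "ty": 0, "tz": 0, "ax": 0, "ay": 0, "az": 0},
    {"jaw": 3.8, "tx": 0, "ty": 0, "tz": 0, "ax": 0, "ay": 0, "az": 0},
    {"jaw": 3.8, "tx": 0, "ty": 0, "tz": 0, "ax": 0, "ay": 0, "az": 0}
  ],
  "squeeze": 30
}}

```text
time: 5.28
position: [0.4824, -0.4234, 0.02]
ee_rot: [[0.0, -0.001, 1.0], [-0.0, 1.0, 0.001], [-1.0, -0.0, 0.0]]
contact_force: [0.8, 1.4, 3.0]
gripper_width: 0.042
```

Emit:
{"name": "jog_arm", "arguments": {
  "motion": [
    {"jaw": 3.8, "tx": -0.5, "ty": 0, "tz": 0, "ax": 0, "ay": 0, "az": 0},
    {"jaw": 3.8, "tx": -1, "ty": 0, "tz": 0, "ax": 0, "ay": 0, "az": 0},
    {"jaw": 3.8, "tx": -2, "ty": 0, "tz": 0, "ax": 0, "ay": 0, "az": 0},
    {"jaw": 3.8, "tx": -3, "ty": 0, "tz": 0, "ax": 0, "ay": 0, "az": 0},
    {"jaw": 3.8, "tx": -3, "ty": 0, "tz": 0, "ax": 0, "ay": 0, "az": 0},
    {"jaw": 3.8, "tx": -3, "ty": 0, "tz": 0, "ax": 0, "ay": 0, "az": 0},
    {"jaw": 3.8, "tx": 0, "ty": 0, "tz": 0, "ax": 0, "ay": 0, "az": 0},
    {"jaw": 3.8, "tx": 0, "ty": 0, "tz": 0, "ax": 0, "ay": 0, "az": 0}
  ]
}}

```text
time: 6.28
position: [0.4816, -0.4226, 0.1433]
ee_rot: [[-0.002, -0.001, 1.0], [0.002, 1.0, 0.001], [-1.0, 0.002, -0.002]]
contact_force: [-0.8, 0.0, -6.2]
gripper_width: 0.0425
```

Run:
```python
from ov import *
s=cams.capture("scene")
c=dict(s);c["image"]=np.clip(s["image"].astype(float)*1.8,0,255).astype(np.uint8)
overlay(c,[],(310,95,410,205),7,"pics/s4.png");print(env.sense()["position"])
```

```text
[ 0.4814492  -0.42247203  0.1428219 ]
```

View pics/s4.png

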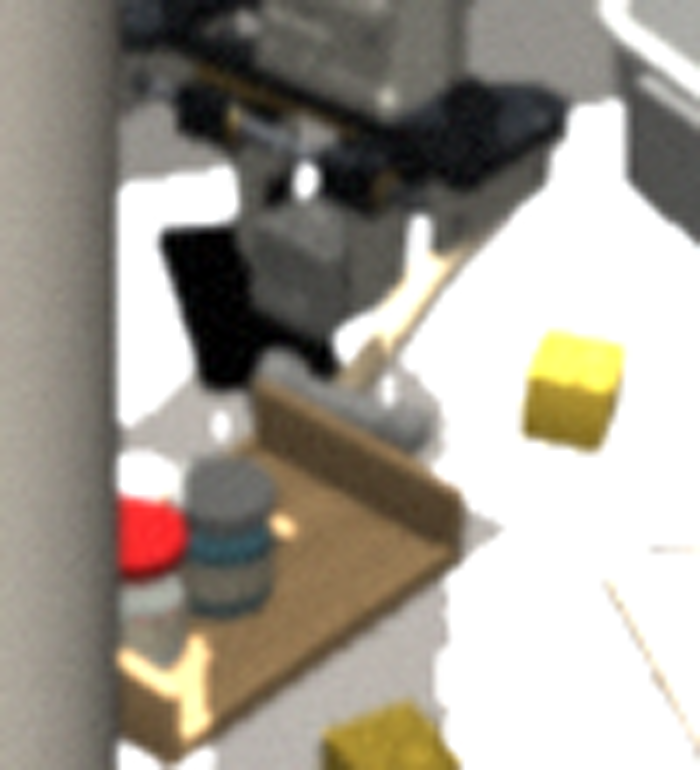

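Emit:
{"name": "jog_arm", "arguments": {
  "motion": [
    {"jaw": 3.8, "tx": 0, "ty": 2, "tz": 0.4, "ax": 0, "ay": 0, "az": 0},
    {"jaw": 3.8, "tx": 0, "ty": 4, "tz": 0.7, "ax": 0, "ay": 0, "az": 0},
    {"jaw": 3.8, "tx": 0, "ty": 4, "tz": 0.7, "ax": 0, "ay": 0, "az": 0},
    {"jaw": 3.8, "tx": 0, "ty": 4, "tz": 0.7, "ax": 0, "ay": 0, "az": 0},
    {"jaw": 3.8, "tx": 0, "ty": 4, "tz": 0.7, "ax": 0, "ay": 0, "az": 0},
    {"jaw": 3.8, "tx": 0, "ty": 4, "tz": 0.7, "ax": 0, "ay": 0, "az": 0},
    {"jaw": 3.8, "tx": 0, "ty": 4, "tz": 0.7, "ax": 0, "ay": 0, "az": 0},
    {"jaw": 3.8, "tx": 0, "ty": 4, "tz": 0.7, "ax": 0, "ay": 0, "az": 0},
    {"jaw": 3.8, "tx": 0, "ty": 4, "tz": 0.7, "ax": 0, "ay": 0, "az": 0},
    {"jaw": 3.8, "tx": 0, "ty": 4, "tz": 0.5, "ax": 0, "ay": 0, "az": 0},
    {"jaw": 3.8, "tx": 0, "ty": 0.2, "tz": 0, "ax": -0.046, "ay": 0, "az": 0},
    {"jaw": 3.8, "tx": 0, "ty": 0, "tz": 0, "ax": 0, "ay": 0, "az": 0}
  ]
}}

```text
time: 7.82
position: [0.5461, -0.0397, 0.144]
ee_rot: [[-0.002, -0.048, 0.999], [0.0, 0.999, 0.048], [-1.0, 0.001, -0.002]]
contact_force: [-1.2, 0.5, -5.4]
gripper_width: 0.0423
```

Run:
```python
from ov import *
t=cams.capture("top");s=cams.capture("scene")
cv2.imwrite("pics/s5.png",s["image"][:,:,::-1]);cv2.imwrite("pics/t5.png",t["image"][:,:,::-1])
print(env.sense()["position"])
```

```text
[ 0.54635333 -0.04095977  0.14424897]
```

View pics/s5.png

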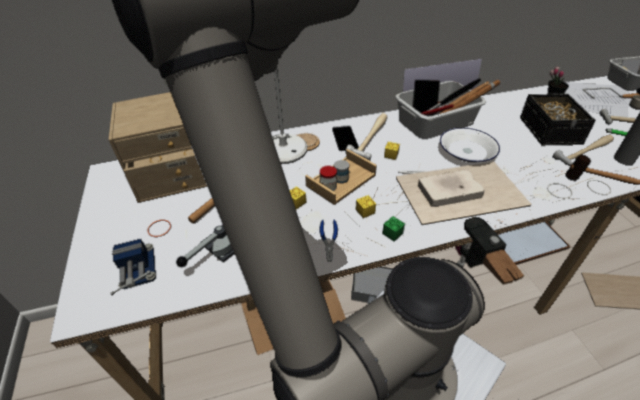

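View pics/t5.png

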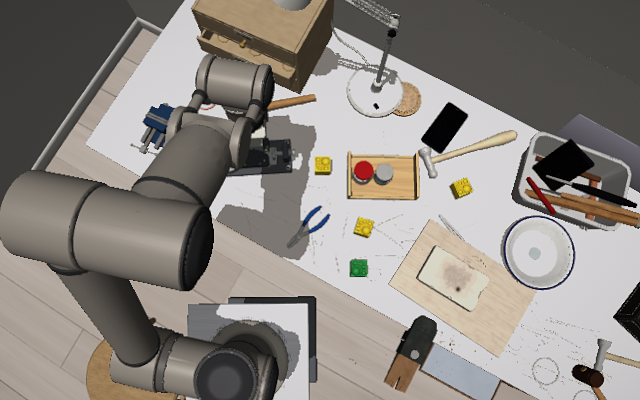

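Both views are mostly blocked by the arm. The rack at (383,176) still has both jars upright. I'll descend in stages, watching the force.

Emit:
{"name": "jog_arm", "arguments": {
  "motion": [
    {"jaw": 3.8, "tx": 2.5, "ty": 0, "tz": 0, "ax": 0, "ay": 0, "az": 0},
    {"jaw": 3.8, "tx": 2.5, "ty": 0, "tz": 0, "ax": 0, "ay": 0, "az": 0},
    {"jaw": 3.8, "tx": 2, "ty": 0, "tz": 0, "ax": 0, "ay": 0, "az": 0},
    {"jaw": 3.8, "tx": 0.8, "ty": 0, "tz": 0, "ax": 0, "ay": 0, "az": 0},
    {"jaw": 3.8, "tx": 0, "ty": 0, "tz": 0, "ax": 0, "ay": 0, "az": 0},
    {"jaw": 3.8, "tx": 0, "ty": 0, "tz": 0, "ax": 0, "ay": 0, "az": 0}
  ]
}}

```text
time: 8.68
position: [0.5475, -0.0415, 0.0676]
ee_rot: [[0.002, -0.046, 0.999], [-0.0, 0.999, 0.046], [-1.0, -0.0, 0.002]]
contact_force: [0.3, -0.1, -5.5]
gripper_width: 0.0423
```

Run:
```python
from ov import *
t=cams.capture("top");s=cams.capture("scene")
print(env.sense()["position"],env.sense()["contact_force"])
overlay(t,[],(190,90,310,190),6,"pics/t6.png");overlay(s,[],(165,150,300,270),6,"pics/s6.png")
```

```text
[ 0.54743006 -0.04139104  0.0676076 ] [-0.56993952 -0.07615625 -6.53035789]
```

View pics/t6.png

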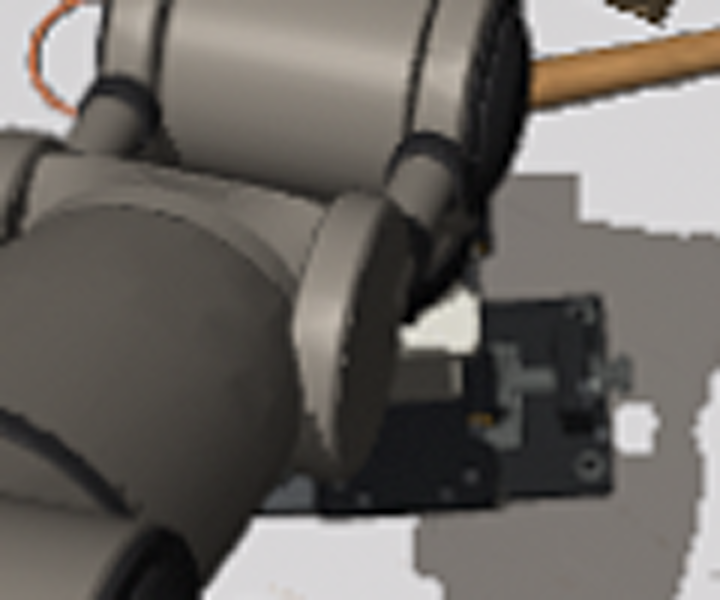

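View pics/s6.png

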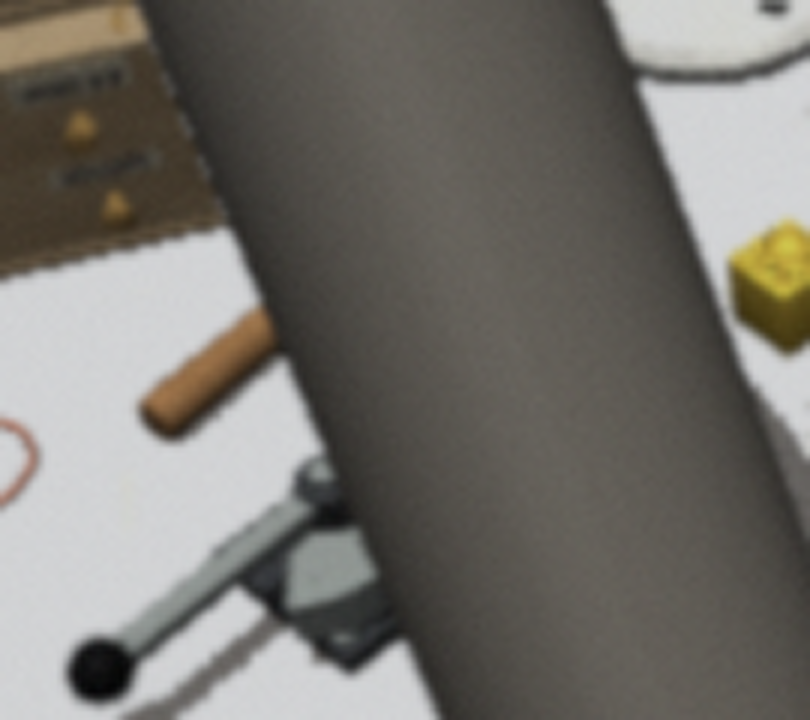

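The arm hides the block in both views; only the stop screw head (about (510,385) in the top crop) and the lever are visible. I'll continue by force.

Emit:
{"name": "jog_arm", "arguments": {
  "motion": [
    {"jaw": 3.8, "tx": 1.0, "ty": 0, "tz": 0, "ax": 0, "ay": 0, "az": 0},
    {"jaw": 3.8, "tx": 1.0, "ty": 0, "tz": 0, "ax": 0, "ay": 0, "az": 0},
    {"jaw": 3.8, "tx": 0.5, "ty": 0, "tz": 0, "ax": 0, "ay": 0, "az": 0},
    {"jaw": 3.8, "tx": 0, "ty": 0, "tz": 0, "ax": 0, "ay": 0, "az": 0}
  ]
}}

```text
time: 9.28
position: [0.5464, -0.0412, 0.041]
ee_rot: [[-0.001, -0.047, 0.999], [0.0, 0.999, 0.047], [-1.0, 0.0, -0.001]]
contact_force: [0.4, 0.4, -5.8]
gripper_width: 0.0425
```

Emit:
{"name": "jog_arm", "arguments": {
  "motion": [
    {"jaw": 3.8, "tx": 0.8, "ty": 0, "tz": 0, "ax": 0, "ay": 0, "az": 0},
    {"jaw": 3.8, "tx": 0.7, "ty": 0, "tz": 0, "ax": 0, "ay": 0, "az": 0},
    {"jaw": 3.8, "tx": 0, "ty": 0, "tz": 0, "ax": 0, "ay": 0, "az": 0},
    {"jaw": 3.8, "tx": 0, "ty": 0, "tz": 0, "ax": 0, "ay": 0, "az": 0}
  ]
}}

```text
time: 9.78
position: [0.5469, -0.0413, 0.0267]
ee_rot: [[0.0, -0.047, 0.999], [-0.0, 0.999, 0.047], [-1.0, -0.0, 0.0]]
contact_force: [0.0, -0.3, -6.3]
gripper_width: 0.0423
```

Free of contact between pad and stop, with the block about 2 mm above the bed. Next I probe gently towards the stop (-y).

Emit:
{"name": "jog_arm", "arguments": {
  "motion": [
    {"jaw": 3.8, "tx": 0, "ty": -0.2, "tz": 0, "ax": 0, "ay": 0, "az": 0},
    {"jaw": 3.8, "tx": 0, "ty": 0, "tz": 0, "ax": 0, "ay": 0, "az": 0}
  ]
}}

```text
time: 10.02
position: [0.5471, -0.0434, 0.0269]
ee_rot: [[0.001, -0.047, 0.999], [-0.0, 0.999, 0.047], [-1.0, -0.0, 0.001]]
contact_force: [-0.2, 0.5, -6.1]
gripper_width: 0.0424
```

Emit:
{"name": "jog_arm", "arguments": {
  "motion": [
    {"jaw": 3.8, "tx": 0, "ty": -0.1, "tz": 0, "ax": 0, "ay": 0, "az": 0},
    {"jaw": 3.8, "tx": 0, "ty": 0, "tz": 0, "ax": 0, "ay": 0, "az": 0}
  ]
}}

```text
time: 10.28
position: [0.547, -0.0443, 0.0268]
ee_rot: [[0.0, -0.047, 0.999], [-0.0, 0.999, 0.047], [-1.0, -0.0, 0.0]]
contact_force: [0.1, -0.8, -5.8]
gripper_width: 0.0422
```

Emit:
{"name": "jog_arm", "arguments": {
  "motion": [
    {"jaw": 3.8, "tx": 0, "ty": -0.1, "tz": 0, "ax": 0, "ay": 0, "az": 0},
    {"jaw": 3.8, "tx": 0, "ty": 0, "tz": 0, "ax": 0, "ay": 0, "az": 0}
  ]
}}

```text
time: 10.52
position: [0.547, -0.0453, 0.0267]
ee_rot: [[0.0, -0.047, 0.999], [-0.0, 0.999, 0.047], [-1.0, -0.0, 0.0]]
contact_force: [-0.2, 0.4, -5.3]
gripper_width: 0.0422
```

Emit:
{"name": "jog_arm", "arguments": {
  "motion": [
    {"jaw": 3.8, "tx": 0, "ty": -0.1, "tz": 0, "ax": 0, "ay": 0, "az": 0},
    {"jaw": 3.8, "tx": 0, "ty": 0, "tz": 0, "ax": 0, "ay": 0, "az": 0}
  ]
}}

```text
time: 10.78
position: [0.547, -0.0455, 0.0267]
ee_rot: [[-0.0, -0.047, 0.999], [0.001, 0.999, 0.047], [-1.0, 0.001, -0.0]]
contact_force: [-0.4, 5.6, -4.4]
gripper_width: 0.042
```

Emit:
{"name": "jog_arm", "arguments": {
  "motion": [
    {"jaw": 3.8, "tx": 0, "ty": -0.1, "tz": 0, "ax": 0, "ay": 0, "az": 0},
    {"jaw": 3.8, "tx": 0, "ty": 0, "tz": 0, "ax": 0, "ay": 0, "az": 0}
  ]
}}

```text
time: 11.02
position: [0.547, -0.0456, 0.0267]
ee_rot: [[-0.0, -0.047, 0.999], [0.002, 0.999, 0.047], [-1.0, 0.002, -0.0]]
contact_force: [1.2, 9.7, -3.8]
gripper_width: 0.0424
```

Emit:
{"name": "jog_arm", "arguments": {
  "motion": [
    {"jaw": 3.8, "tx": 0, "ty": -0.1, "tz": 0, "ax": 0, "ay": 0, "az": 0},
    {"jaw": 3.8, "tx": 0, "ty": 0, "tz": 0, "ax": 0, "ay": 0, "az": 0}
  ]
}}

```text
time: 11.28
position: [0.5467, -0.0463, 0.0268]
ee_rot: [[-0.001, -0.047, 0.999], [0.002, 0.999, 0.047], [-1.0, 0.002, -0.001]]
contact_force: [-2.0, 10.6, -1.9]
gripper_width: 0.0422
```

Stop screw met at TCP y ≈ -0.0455. Now I probe the pad side (+y).

Emit:
{"name": "jog_arm", "arguments": {
  "motion": [
    {"jaw": 3.8, "tx": 0, "ty": 0.4, "tz": 0, "ax": 0, "ay": 0, "az": 0},
    {"jaw": 3.8, "tx": 0, "ty": 0.4, "tz": 0, "ax": 0, "ay": 0, "az": 0},
    {"jaw": 3.8, "tx": 0, "ty": 0, "tz": 0, "ax": 0, "ay": 0, "az": 0}
  ]
}}

```text
time: 11.65
position: [0.5468, -0.0403, 0.0267]
ee_rot: [[0.0, -0.047, 0.999], [-0.0, 0.999, 0.047], [-1.0, -0.0, -0.0]]
contact_force: [0.3, 1.0, -6.0]
gripper_width: 0.0419
```

Emit:
{"name": "jog_arm", "arguments": {
  "motion": [
    {"jaw": 3.8, "tx": 0, "ty": 0.2, "tz": 0, "ax": 0, "ay": 0, "az": 0},
    {"jaw": 3.8, "tx": 0, "ty": 0, "tz": 0, "ax": 0, "ay": 0, "az": 0}
  ]
}}

```text
time: 11.9
position: [0.5467, -0.0383, 0.0267]
ee_rot: [[-0.0, -0.047, 0.999], [-0.0, 0.999, 0.047], [-1.0, -0.0, -0.0]]
contact_force: [0.1, 0.2, -5.6]
gripper_width: 0.0417
```

Emit:
{"name": "jog_arm", "arguments": {
  "motion": [
    {"jaw": 3.8, "tx": 0, "ty": 0.1, "tz": 0, "ax": 0, "ay": 0, "az": 0},
    {"jaw": 3.8, "tx": 0, "ty": 0, "tz": 0, "ax": 0, "ay": 0, "az": 0}
  ]
}}

```text
time: 12.15
position: [0.5467, -0.0372, 0.0267]
ee_rot: [[0.0, -0.047, 0.999], [-0.0, 0.999, 0.047], [-1.0, -0.0, 0.0]]
contact_force: [0.9, -0.5, -5.9]
gripper_width: 0.042
```

Emit:
{"name": "jog_arm", "arguments": {
  "motion": [
    {"jaw": 3.8, "tx": 0, "ty": 0.1, "tz": 0, "ax": 0, "ay": 0, "az": 0},
    {"jaw": 3.8, "tx": 0, "ty": 0, "tz": 0, "ax": 0, "ay": 0, "az": 0}
  ]
}}

```text
time: 12.4
position: [0.5466, -0.0362, 0.0267]
ee_rot: [[0.0, -0.047, 0.999], [-0.0, 0.999, 0.047], [-1.0, -0.0, 0.0]]
contact_force: [-0.6, 0.4, -5.1]
gripper_width: 0.0419
```

Emit:
{"name": "jog_arm", "arguments": {
  "motion": [
    {"jaw": 3.8, "tx": 0, "ty": 0.1, "tz": 0, "ax": 0, "ay": 0, "az": 0},
    {"jaw": 3.8, "tx": 0, "ty": 0, "tz": 0, "ax": 0, "ay": 0, "az": 0}
  ]
}}

```text
time: 12.65
position: [0.5466, -0.0352, 0.0267]
ee_rot: [[-0.0, -0.047, 0.999], [-0.0, 0.999, 0.047], [-1.0, -0.0, -0.0]]
contact_force: [0.1, -0.5, -5.7]
gripper_width: 0.0421
```

Emit:
{"name": "jog_arm", "arguments": {
  "motion": [
    {"jaw": 3.8, "tx": 0, "ty": 0.1, "tz": 0, "ax": 0, "ay": 0, "az": 0},
    {"jaw": 3.8, "tx": 0, "ty": 0, "tz": 0, "ax": 0, "ay": 0, "az": 0}
  ]
}}

```text
time: 12.9
position: [0.5466, -0.0347, 0.0267]
ee_rot: [[0.0, -0.047, 0.999], [-0.001, 0.999, 0.047], [-1.0, -0.001, 0.0]]
contact_force: [0.1, -2.9, -5.9]
gripper_width: 0.042
```

Emit:
{"name": "jog_arm", "arguments": {
  "motion": [
    {"jaw": 3.8, "tx": 0, "ty": 0.1, "tz": 0, "ax": 0, "ay": 0, "az": 0},
    {"jaw": 3.8, "tx": 0, "ty": 0, "tz": 0, "ax": 0, "ay": 0, "az": 0}
  ]
}}

```text
time: 13.15
position: [0.5466, -0.0343, 0.0267]
ee_rot: [[0.0, -0.047, 0.999], [-0.002, 0.999, 0.047], [-1.0, -0.002, 0.0]]
contact_force: [-0.8, -6.2, -6.4]
gripper_width: 0.0421
```

Pad met at TCP y ≈ -0.035, so the free travel is about 10.5–11 mm, or 0.70–0.75 rad of lever from where it is now to clamping contact. I'll centre the block, lower it and release.

Emit:
{"name": "jog_arm", "arguments": {
  "motion": [
    {"jaw": 3.8, "tx": 0, "ty": -0.7, "tz": 0, "ax": 0, "ay": 0, "az": 0},
    {"jaw": 3.8, "tx": 0, "ty": 0, "tz": 0, "ax": 0, "ay": 0, "az": 0},
    {"jaw": 3.8, "tx": 0.15, "ty": 0, "tz": 0, "ax": 0, "ay": 0, "az": 0},
    {"jaw": 3.8, "tx": 0.05, "ty": 0, "tz": 0, "ax": 0, "ay": 0, "az": 0},
    {"jaw": 3.8, "tx": 0.05, "ty": 0, "tz": 0, "ax": 0, "ay": 0, "az": 0},
    {"jaw": 3.8, "tx": 0, "ty": 0, "tz": 0, "ax": 0, "ay": 0, "az": 0}
  ]
}}

```text
time: 13.9
position: [0.5468, -0.0401, 0.0241]
ee_rot: [[-0.0, -0.047, 0.999], [0.0, 0.999, 0.047], [-1.0, 0.0, -0.0]]
contact_force: [0.6, 0.7, -5.5]
gripper_width: 0.0422
```

Emit:
{"name": "jog_arm", "arguments": {
  "motion": [
    {"jaw": 3.8, "tx": 0.05, "ty": 0, "tz": 0, "ax": 0, "ay": 0, "az": 0},
    {"jaw": 3.8, "tx": 0, "ty": 0, "tz": 0, "ax": 0, "ay": 0, "az": 0}
  ]
}}

```text
time: 14.15
position: [0.5469, -0.0402, 0.024]
ee_rot: [[0.0, -0.047, 0.999], [-0.0, 0.999, 0.047], [-1.0, -0.0, 0.0]]
contact_force: [-1.1, 0.7, -1.6]
gripper_width: 0.0421
```

Emit:
{"name": "jog_arm", "arguments": {
  "motion": [
    {"jaw": 3.8, "tx": 0.05, "ty": 0, "tz": 0, "ax": 0, "ay": 0, "az": 0},
    {"jaw": 3.8, "tx": 0, "ty": 0, "tz": 0, "ax": 0, "ay": 0, "az": 0}
  ]
}}

```text
time: 14.4
position: [0.5469, -0.0402, 0.024]
ee_rot: [[0.0, -0.047, 0.999], [-0.0, 0.999, 0.047], [-1.0, -0.0, 0.0]]
contact_force: [-3.4, 1.9, 5.9]
gripper_width: 0.0417
```

Resting on the bed. Release and go up.

Emit:
{"name": "jog_arm", "arguments": {
  "motion": [
    {"jaw": 5.0, "tx": 0, "ty": 0, "tz": 0, "ax": 0, "ay": 0, "az": 0},
    {"jaw": 6.4, "tx": 0, "ty": 0, "tz": 0, "ax": 0, "ay": 0, "az": 0},
    {"jaw": 6.4, "tx": 0, "ty": 0, "tz": 0, "ax": 0, "ay": 0, "az": 0},
    {"jaw": 6.4, "tx": -0.5, "ty": 0, "tz": 0, "ax": 0, "ay": 0, "az": 0},
    {"jaw": 6.4, "tx": -2, "ty": 0, "tz": 0, "ax": 0, "ay": 0, "az": 0},
    {"jaw": 6.4, "tx": -3, "ty": 0, "tz": 0, "ax": 0, "ay": 0, "az": 0},
    {"jaw": 6.4, "tx": -3, "ty": 0, "tz": 0, "ax": 0, "ay": 0, "az": 0},
    {"jaw": 6.4, "tx": -2, "ty": 0, "tz": 0, "ax": 0, "ay": 0, "az": 0},
    {"jaw": 6.4, "tx": 0, "ty": 0, "tz": 0, "ax": 0, "ay": 0, "az": 0}
  ]
}}

```text
time: 15.52
position: [0.5478, -0.0404, 0.1299]
ee_rot: [[0.004, -0.047, 0.999], [-0.001, 0.999, 0.047], [-1.0, -0.001, 0.004]]
contact_force: [-0.1, -0.4, -0.0]
gripper_width: 0.0639
```

Emit:
{"name": "jog_arm", "arguments": {
  "motion": [
    {"jaw": 3, "tx": 0, "ty": 3, "tz": 0.6, "ax": 0, "ay": 0, "az": 0},
    {"jaw": 0, "tx": 0, "ty": 3, "tz": 0.6, "ax": 0, "ay": 0, "az": 0},
    {"jaw": 0, "tx": 0, "ty": 3, "tz": 0.6, "ax": 0, "ay": 0, "az": 0},
    {"jaw": 0, "tx": 0, "ty": 3, "tz": 0.6, "ax": 0, "ay": 0, "az": 0},
    {"jaw": 0, "tx": 0, "ty": 3, "tz": 0.6, "ax": 0, "ay": 0, "az": 0},
    {"jaw": 0, "tx": 0, "ty": 2.9, "tz": 0.45, "ax": -0.043, "ay": 0, "az": 0},
    {"jaw": 0, "tx": 0, "ty": 0, "tz": 0, "ax": 0, "ay": 0, "az": 0},
    {"jaw": 0, "tx": 0, "ty": 0, "tz": 0, "ax": 0, "ay": 0, "az": 0}
  ]
}}

```text
time: 16.52
position: [0.5724, 0.1396, 0.1273]
ee_rot: [[-0.002, -0.09, 0.996], [-0.001, 0.996, 0.09], [-1.0, -0.001, -0.002]]
contact_force: [-1.2, -0.1, -0.0]
gripper_width: 0.0006
```

Run:
```python
from ov import *
t=cams.capture("top");s=cams.capture("scene")
print(env.sense()["position"],env.sense()["gripper_width"])
cv2.imwrite("pics/t7.png",t["image"][:,:,::-1])
overlay(t,[],(175,100,305,190),6,"pics/t7c.png");overlay(s,[],(165,175,290,275),6,"pics/s7c.png")
```

```text
[0.57266595 0.13916045 0.12777967] 7.326792039337763e-05
```

View pics/t7c.png

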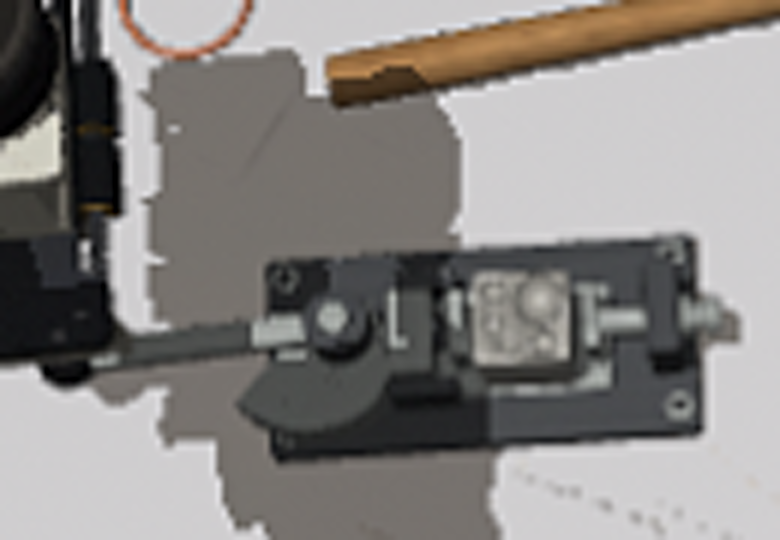

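View pics/s7c.png

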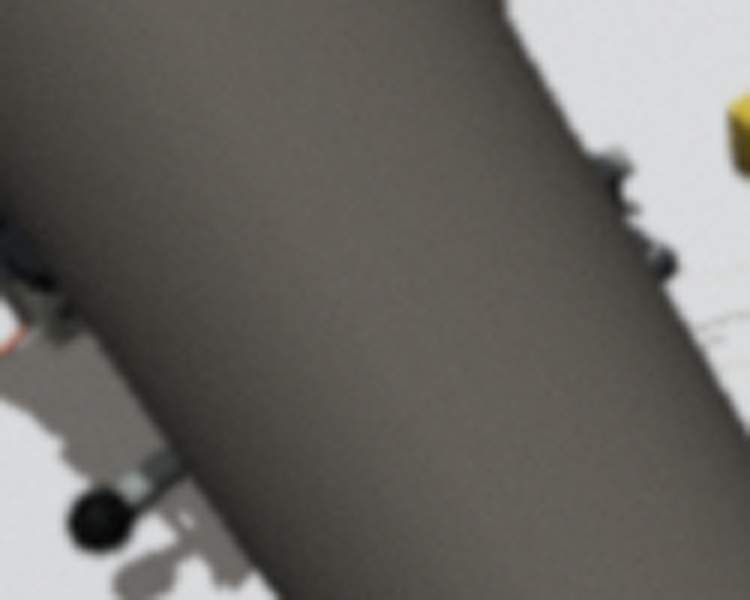

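The top view shows the block square on the bed at (520,318), with gaps to the pad (455,320) and the screw head (595,310). I'll lower the shut fingers beside the lever, on its +x side.

Emit:
{"name": "jog_arm", "arguments": {
  "motion": [
    {"jaw": 0, "tx": 2.5, "ty": 0, "tz": 0, "ax": 0, "ay": 0, "az": 0},
    {"jaw": 0, "tx": 2.5, "ty": 0, "tz": 0, "ax": 0, "ay": 0, "az": 0},
    {"jaw": 0, "tx": 2.0, "ty": 0, "tz": 0, "ax": 0, "ay": 0, "az": 0},
    {"jaw": 0, "tx": 1.3, "ty": 0, "tz": 0, "ax": 0, "ay": 0, "az": 0},
    {"jaw": 0, "tx": 0, "ty": 0, "tz": 0, "ax": 0, "ay": 0, "az": 0},
    {"jaw": 0, "tx": 0, "ty": 0, "tz": 0, "ax": 0, "ay": 0, "az": 0}
  ]
}}

```text
time: 17.38
position: [0.5734, 0.14, 0.046]
ee_rot: [[0.001, -0.089, 0.996], [0.0, 0.996, 0.089], [-1.0, -0.0, 0.001]]
contact_force: [-1.0, 1.1, 0.7]
gripper_width: 0.0005
```

Emit:
{"name": "jog_arm", "arguments": {
  "motion": [
    {"jaw": 0, "tx": 0, "ty": 0, "tz": -0.5, "ax": 0, "ay": 0, "az": 0},
    {"jaw": 0, "tx": 0, "ty": 0, "tz": -0.4, "ax": 0, "ay": 0, "az": 0},
    {"jaw": 0, "tx": 0, "ty": 0, "tz": 0, "ax": 0, "ay": 0, "az": 0}
  ]
}}

```text
time: 17.75
position: [0.5636, 0.1394, 0.0455]
ee_rot: [[0.0, -0.09, 0.996], [-0.0, 0.996, 0.09], [-1.0, -0.0, 0.0]]
contact_force: [-0.0, -0.3, -0.8]
gripper_width: 0.0002
```

Emit:
{"name": "jog_arm", "arguments": {
  "motion": [
    {"jaw": 0, "tx": 0, "ty": 0, "tz": -0.2, "ax": 0, "ay": 0, "az": 0},
    {"jaw": 0, "tx": 0, "ty": 0, "tz": 0, "ax": 0, "ay": 0, "az": 0}
  ]
}}

```text
time: 18.0
position: [0.5618, 0.1392, 0.0452]
ee_rot: [[-0.0, -0.09, 0.996], [-0.0, 0.996, 0.09], [-1.0, -0.0, -0.0]]
contact_force: [0.4, 0.3, -1.1]
gripper_width: 0.0004
```

Emit:
{"name": "jog_arm", "arguments": {
  "motion": [
    {"jaw": 0, "tx": 0, "ty": 0, "tz": -0.2, "ax": 0, "ay": 0, "az": 0},
    {"jaw": 0, "tx": 0, "ty": 0, "tz": 0, "ax": 0, "ay": 0, "az": 0}
  ]
}}

```text
time: 18.25
position: [0.5597, 0.139, 0.0451]
ee_rot: [[-0.0, -0.09, 0.996], [-0.0, 0.996, 0.09], [-1.0, -0.0, -0.0]]
contact_force: [-0.4, -0.2, -0.3]
gripper_width: 0.0004
```

Emit:
{"name": "jog_arm", "arguments": {
  "motion": [
    {"jaw": 0, "tx": 0, "ty": 0, "tz": -0.15, "ax": 0, "ay": 0, "az": 0},
    {"jaw": 0, "tx": 0, "ty": 0, "tz": 0, "ax": 0, "ay": 0, "az": 0}
  ]
}}

```text
time: 18.5
position: [0.5583, 0.1389, 0.0452]
ee_rot: [[-0.0, -0.09, 0.996], [-0.0, 0.996, 0.09], [-1.0, -0.0, -0.0]]
contact_force: [-0.5, -0.1, -1.2]
gripper_width: 0.0005
```

Emit:
{"name": "jog_arm", "arguments": {
  "motion": [
    {"jaw": 0, "tx": 0, "ty": 0, "tz": -0.15, "ax": 0, "ay": 0, "az": 0},
    {"jaw": 0, "tx": 0, "ty": 0, "tz": 0, "ax": 0, "ay": 0, "az": 0}
  ]
}}

```text
time: 18.75
position: [0.5579, 0.1388, 0.0454]
ee_rot: [[0.002, -0.09, 0.996], [0.0, 0.996, 0.09], [-1.0, -0.0, 0.002]]
contact_force: [3.7, 0.3, -1.8]
gripper_width: 0.0002
```

Emit:
{"name": "jog_arm", "arguments": {
  "motion": [
    {"jaw": 0, "tx": 0, "ty": 0, "tz": -0.15, "ax": 0, "ay": 0, "az": 0},
    {"jaw": 0, "tx": 0, "ty": 0, "tz": 0, "ax": 0, "ay": 0, "az": 0}
  ]
}}

```text
time: 19.0
position: [0.5577, 0.1388, 0.0457]
ee_rot: [[0.005, -0.09, 0.996], [0.001, 0.996, 0.09], [-1.0, 0.0, 0.005]]
contact_force: [8.4, 1.2, -4.8]
gripper_width: 0.0007
```

Lever contact at TCP x ≈ 0.558, which puts the lever at about 0.15 rad. Now I swing it along the arc, turning the tool with the lever (pivot about 96 mm away radially and 25 mm to the side).

Emit:
{"name": "jog_arm", "arguments": {
  "motion": [
    {"jaw": 0, "tx": 0, "ty": 0.13, "tz": -0.58, "ax": -0.06, "ay": 0, "az": 0},
    {"jaw": 0, "tx": 0, "ty": 0.13, "tz": -0.58, "ax": -0.06, "ay": 0, "az": 0},
    {"jaw": 0, "tx": 0, "ty": 0.13, "tz": -0.58, "ax": -0.06, "ay": 0, "az": 0},
    {"jaw": 0, "tx": 0, "ty": 0.13, "tz": -0.58, "ax": -0.06, "ay": 0, "az": 0},
    {"jaw": 0, "tx": 0, "ty": 0.13, "tz": -0.58, "ax": -0.06, "ay": 0, "az": 0},
    {"jaw": 0, "tx": 0, "ty": 0.13, "tz": -0.58, "ax": -0.06, "ay": 0, "az": 0},
    {"jaw": 0, "tx": 0, "ty": 0, "tz": 0, "ax": 0, "ay": 0, "az": 0}
  ]
}}

```text
time: 19.88
position: [0.5223, 0.1378, 0.046]
ee_rot: [[0.005, -0.436, 0.9], [0.0, 0.9, 0.436], [-1.0, -0.002, 0.005]]
contact_force: [7.7, -0.8, -2.1]
gripper_width: 0.0006
```

```bash
cat > lev.py <<'E'
from ov import *
from scipy.optimize import brentq
s=env.sense();P=s["position"];R=s["ee_rot"];psi=np.arctan2(R[1,2],R[0,2])
v=P[:2]-np.array([.5425,.0412]);y=np.array([-np.sin(psi),np.cos(psi)]);z=np.array([np.cos(psi),np.sin(psi)])
off=v@z-.026
phi=psi-np.arcsin(off/ (v@y)) 
F=s["contact_force"]
print("psi",psi,"r",v@y,"d",v@z,"phi",phi,"t~",phi-.047+.087,"Fn",F[:2]@z,"Fr",F[:2]@y,F[2],"z",P[2])
E
python3 lev.py
```

```text
psi 0.45070662198382383 r 0.09579560611450061 d 0.02386442707250367 phi 0.47300148437552886 t~ 0.5130014843755288 Fn 6.62774988800157 Fr -4.056050675463751 -2.146642584284697 z 0.04602287382015077
```

Emit:
{"name": "jog_arm", "arguments": {
  "motion": [
    {"jaw": 0, "tx": 0, "ty": 0.13, "tz": -0.58, "ax": -0.06, "ay": 0, "az": 0},
    {"jaw": 0, "tx": 0, "ty": 0.13, "tz": -0.58, "ax": -0.06, "ay": 0, "az": 0},
    {"jaw": 0, "tx": 0, "ty": 0.13, "tz": -0.58, "ax": -0.06, "ay": 0, "az": 0},
    {"jaw": 0, "tx": 0, "ty": 0.13, "tz": -0.58, "ax": -0.06, "ay": 0, "az": 0},
    {"jaw": 0, "tx": 0, "ty": 0.11, "tz": -0.48, "ax": -0.05, "ay": 0, "az": 0},
    {"jaw": 0, "tx": 0, "ty": 0, "tz": 0, "ax": 0, "ay": 0, "az": 0}
  ]
}}

```text
time: 20.62
position: [0.496, 0.1285, 0.0463]
ee_rot: [[0.007, -0.675, 0.738], [0.001, 0.738, 0.675], [-1.0, -0.004, 0.006]]
contact_force: [8.0, 1.8, -0.7]
gripper_width: 0.0003
```

```bash
python3 lev.py
python3 - <<'E'
from ov import *
t=cams.capture("top");s=cams.capture("scene")
cv2.imwrite("pics/s8.png",s["image"][:,:,::-1])
overlay(t,[],(175,115,305,205),6,"pics/t8c.png")
E
```

```text
psi 0.7404189980394167 r 0.09579076053730319 d 0.02455520157666576 phi 0.7555024278086031 t~ 0.795502427808603 Fn 7.09642333656657 Fr -4.099620300527417 -0.6838828777634419 z 0.04630690894645374
```

View pics/t8c.png

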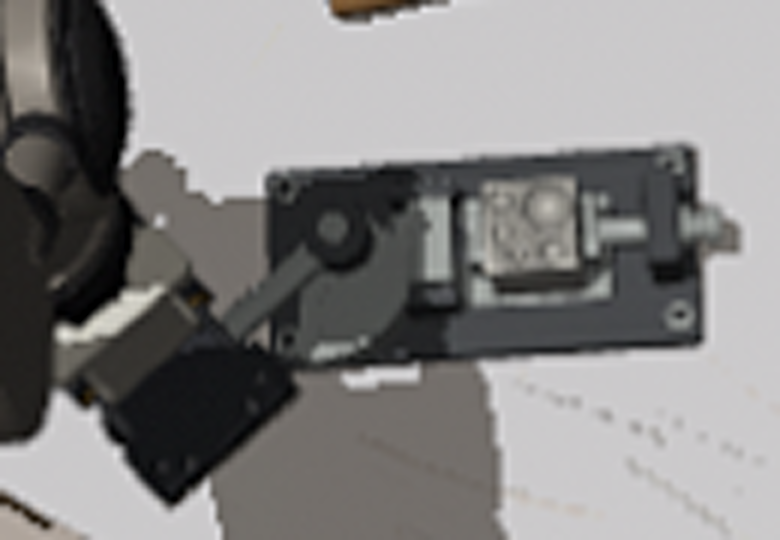

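View pics/s8.png

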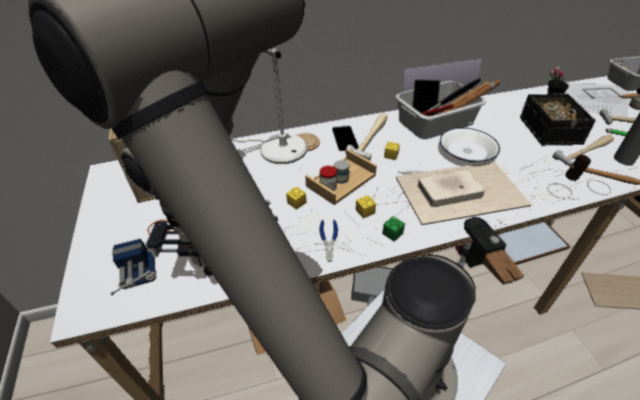

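The top view shows the block pushed right, to about (532,225), nearly at the screw head (590,225). From here I use small steps with force readings.

Emit:
{"name": "jog_arm", "arguments": {
  "motion": [
    {"jaw": 0, "tx": 0, "ty": 0.045, "tz": -0.19, "ax": -0.02, "ay": 0, "az": 0},
    {"jaw": 0, "tx": 0, "ty": 0.045, "tz": -0.19, "ax": -0.02, "ay": 0, "az": 0}
  ]
}}

```text
time: 20.98
position: [0.4933, 0.1271, 0.0464]
ee_rot: [[0.008, -0.703, 0.711], [0.002, 0.711, 0.703], [-1.0, -0.005, 0.007]]
contact_force: [10.4, 4.2, -2.2]
gripper_width: 0.0001
```

```bash
python3 lev.py
```

```text
psi 0.7802912424136554 r 0.09565144019238202 d 0.025474856996431906 phi 0.785781443509337 t~ 0.8257814435093369 Fn 10.40120281887481 Fr -4.336447273128662 -2.240895004376633 z 0.046381348955836205
```

Emit:
{"name": "jog_arm", "arguments": {
  "motion": [
    {"jaw": 0, "tx": 0, "ty": 0.045, "tz": -0.19, "ax": -0.02, "ay": 0, "az": 0},
    {"jaw": 0, "tx": 0, "ty": 0.045, "tz": -0.19, "ax": -0.02, "ay": 0, "az": 0}
  ]
}}

```text
time: 21.22
position: [0.49, 0.1251, 0.0464]
ee_rot: [[0.008, -0.731, 0.682], [0.002, 0.682, 0.731], [-1.0, -0.005, 0.007]]
contact_force: [10.5, 3.6, -2.1]
gripper_width: 0.0004
```

```bash
python3 lev.py
```

```text
psi 0.8203721307121771 r 0.09557172788298822 d 0.025553226081720587 phi 0.8250468975646587 t~ 0.8650468975646586 Fn 9.76843399165041 Fr -5.205077186840868 -2.0925773727945103 z 0.04637819742519801
```

Emit:
{"name": "jog_arm", "arguments": {
  "motion": [
    {"jaw": 0, "tx": 0, "ty": 0.045, "tz": -0.19, "ax": -0.02, "ay": 0, "az": 0},
    {"jaw": 0, "tx": 0, "ty": 0.045, "tz": -0.19, "ax": -0.02, "ay": 0, "az": 0}
  ]
}}

```text
time: 21.48
position: [0.4868, 0.1229, 0.0464]
ee_rot: [[0.008, -0.758, 0.652], [0.002, 0.652, 0.758], [-1.0, -0.005, 0.007]]
contact_force: [11.0, 5.2, -2.0]
gripper_width: 0.0002
```

```bash
python3 lev.py
```

```text
psi 0.8604355105926405 r 0.09552793351156409 d 0.025631746592706416 phi 0.8642904492041344 t~ 0.9042904492041344 Fn 11.127757629366792 Fr -4.937477221620738 -2.0426091568383433 z 0.046388591633296436
```

Emit:
{"name": "jog_arm", "arguments": {
  "motion": [
    {"jaw": 0, "tx": 0, "ty": 0.045, "tz": -0.19, "ax": -0.02, "ay": 0, "az": 0},
    {"jaw": 0, "tx": 0, "ty": 0.045, "tz": -0.19, "ax": -0.02, "ay": 0, "az": 0}
  ]
}}

```text
time: 21.72
position: [0.4836, 0.1206, 0.0464]
ee_rot: [[0.008, -0.784, 0.621], [0.002, 0.621, 0.784], [-1.0, -0.006, 0.006]]
contact_force: [10.5, 4.6, -1.9]
gripper_width: 0.0004
```

```bash
python3 lev.py
```

```text
psi 0.9003814253993259 r 0.09545064512168777 d 0.02562482158796848 phi 0.904312036634283 t~ 0.9443120366342829 Fn 10.169043534754904 Fr -5.375766223967449 -1.9239033668592642 z 0.046366100593827085
```

Emit:
{"name": "jog_arm", "arguments": {
  "motion": [
    {"jaw": 0, "tx": 0, "ty": 0.045, "tz": -0.19, "ax": -0.02, "ay": 0, "az": 0},
    {"jaw": 0, "tx": 0, "ty": 0.045, "tz": -0.19, "ax": -0.02, "ay": 0, "az": 0}
  ]
}}

```text
time: 21.98
position: [0.4806, 0.1182, 0.0464]
ee_rot: [[0.009, -0.808, 0.59], [0.002, 0.59, 0.808], [-1.0, -0.006, 0.006]]
contact_force: [10.4, 4.3, -2.0]
gripper_width: 0.0001
```

```bash
python3 lev.py;python3 - <<'E'
from ov import *
t=cams.capture("top")
overlay(t,[],(175,115,305,205),6,"pics/t9c.png")
E
```

```text
psi 0.9403247818884687 r 0.09538154314301885 d 0.025740754451159437 phi 0.9430427696614948 t~ 0.9830427696614947 Fn 9.590933907012662 Fr -5.844686013633893 -2.0485927155750927 z 0.046379146275730115
```

View pics/t9c.png

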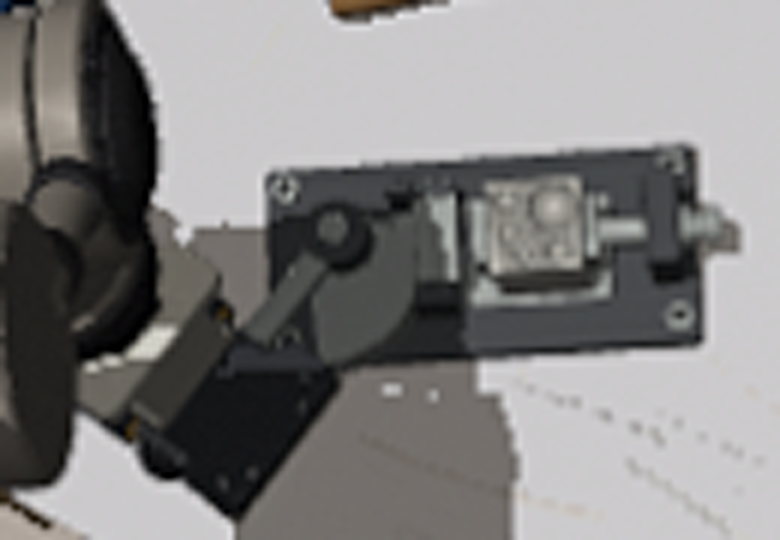

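The force is still at the friction level and the block is still moving, now at (535,228) and just short of the screw head. Continuing.

Emit:
{"name": "jog_arm", "arguments": {
  "motion": [
    {"jaw": 0, "tx": 0, "ty": 0.045, "tz": -0.19, "ax": -0.02, "ay": 0, "az": 0},
    {"jaw": 0, "tx": 0, "ty": 0.045, "tz": -0.19, "ax": -0.02, "ay": 0, "az": 0}
  ]
}}

```text
time: 22.28
position: [0.4778, 0.1158, 0.0464]
ee_rot: [[0.009, -0.831, 0.557], [0.002, 0.557, 0.831], [-1.0, -0.006, 0.007]]
contact_force: [10.6, 7.0, -2.5]
gripper_width: 0.0001
```

```bash
python3 lev.py
```

```text
psi 0.9802914614663336 r 0.09527100737177947 d 0.02597142981147101 phi 0.9805913448174745 t~ 1.0205913448174744 Fn 11.770458015201324 Fr -4.902301829115375 -2.4963886680624623 z 0.04640066860708868
```

Emit:
{"name": "jog_arm", "arguments": {
  "motion": [
    {"jaw": 0, "tx": 0, "ty": 0.045, "tz": -0.19, "ax": -0.02, "ay": 0, "az": 0},
    {"jaw": 0, "tx": 0, "ty": 0.045, "tz": -0.19, "ax": -0.02, "ay": 0, "az": 0}
  ]
}}

```text
time: 22.52
position: [0.475, 0.1133, 0.0464]
ee_rot: [[0.009, -0.852, 0.523], [0.002, 0.523, 0.852], [-1.0, -0.006, 0.007]]
contact_force: [11.2, 7.3, -3.2]
gripper_width: 0.0003
```

```bash
python3 lev.py;python3 - <<'E'
from ov import *
t=cams.capture("top")
overlay(t,[],(240,130,300,180),13,"pics/t10c.png")
E
```

```text
psi 1.0200999288772181 r 0.09520251060107832 d 0.026135880004824995 phi 1.0186726550574325 t~ 1.0586726550574326 Fn 12.08654853218275 Fr -5.681565807121124 -3.2042432469006856 z 0.046406598576688746
```

View pics/t10c.png

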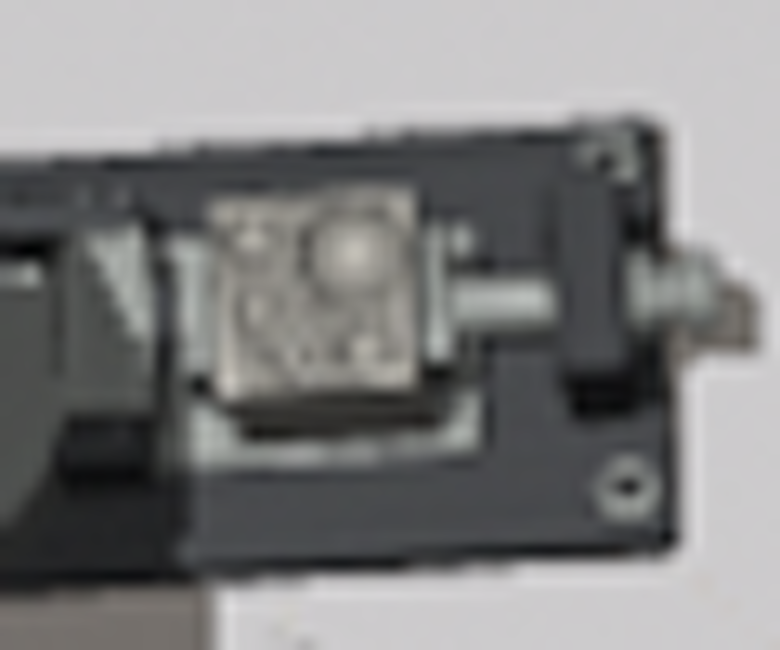

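Contact has begun: the reaction and the lag are both rising from t ≈ 0.97, and the block touches the screw head in the picture ((415,290) against (435,290)). By torque the clamping force is about 12–16 N. Two more small steps.

Emit:
{"name": "jog_arm", "arguments": {
  "motion": [
    {"jaw": 0, "tx": 0, "ty": 0.045, "tz": -0.19, "ax": -0.02, "ay": 0, "az": 0},
    {"jaw": 0, "tx": 0, "ty": 0.045, "tz": -0.19, "ax": -0.02, "ay": 0, "az": 0}
  ]
}}

```text
time: 22.82
position: [0.4724, 0.1107, 0.0464]
ee_rot: [[0.009, -0.872, 0.489], [0.002, 0.489, 0.872], [-1.0, -0.007, 0.007]]
contact_force: [11.0, 8.3, -3.5]
gripper_width: 0.0001
```

```bash
python3 lev.py
```

```text
psi 1.0600190036381965 r 0.09508401164042365 d 0.026355682035591858 phi 1.0562782815234397 t~ 1.0962782815234398 Fn 12.666365288733175 Fr -5.5659569633760775 -3.5312676311399476 z 0.046421420947402724
```

Emit:
{"name": "jog_arm", "arguments": {
  "motion": [
    {"jaw": 0, "tx": 0, "ty": 0.045, "tz": -0.19, "ax": -0.02, "ay": 0, "az": 0},
    {"jaw": 0, "tx": 0, "ty": 0.045, "tz": -0.19, "ax": -0.02, "ay": 0, "az": 0}
  ]
}}

```text
time: 23.08
position: [0.4699, 0.1079, 0.0464]
ee_rot: [[0.009, -0.891, 0.454], [0.003, 0.454, 0.891], [-1.0, -0.007, 0.007]]
contact_force: [10.0, 9.8, -2.2]
gripper_width: 0.0004
```

```bash
python3 lev.py
```

```text
psi 1.0999414551822322 r 0.09500037468196332 d 0.02651789001102015 phi 1.0944899758809545 t~ 1.1344899758809546 Fn 13.259550568598836 Fr -4.512268705838036 -2.1828837156220366 z 0.04642603717853985
```

Emit:
{"name": "jog_arm", "arguments": {
  "motion": [
    {"jaw": 0, "tx": 0, "ty": 0.045, "tz": -0.19, "ax": -0.02, "ay": 0, "az": 0},
    {"jaw": 0, "tx": 0, "ty": 0.04, "tz": -0.15, "ax": -0.015, "ay": 0, "az": 0}
  ]
}}

```text
time: 23.32
position: [0.4677, 0.1054, 0.0464]
ee_rot: [[0.01, -0.906, 0.422], [0.003, 0.422, 0.906], [-1.0, -0.007, 0.007]]
contact_force: [11.2, 10.9, -3.7]
gripper_width: 0.0002
```

```bash
python3 lev.py
```

```text
psi 1.1347120128782744 r 0.094943664498219 d 0.026565948125346964 phi 1.1287510940539494 t~ 1.1687510940539494 Fn 14.601794248630759 Fr -5.528614970289199 -3.678501146988342 z 0.046432468711004135
```

Emit:
{"name": "jog_arm", "arguments": {
  "motion": [
    {"jaw": 0, "tx": 0, "ty": 0, "tz": 0.3, "ax": 0, "ay": 0, "az": 0},
    {"jaw": 0, "tx": 0, "ty": 0, "tz": 0.8, "ax": 0, "ay": 0, "az": 0},
    {"jaw": 0, "tx": 0, "ty": 0, "tz": 1.2, "ax": 0, "ay": 0, "az": 0},
    {"jaw": 0, "tx": -2, "ty": 0, "tz": 0, "ax": 0, "ay": 0, "az": 0},
    {"jaw": 0, "tx": -4, "ty": 0, "tz": 0, "ax": 0, "ay": 0, "az": 0},
    {"jaw": 0, "tx": -4, "ty": 0, "tz": 0, "ax": 0, "ay": 0, "az": 0},
    {"jaw": 0, "tx": 0, "ty": 0, "tz": 0, "ax": 0, "ay": 0, "az": 0}
  ]
}}

```text
time: 24.2
position: [0.4749, 0.1253, 0.1479]
ee_rot: [[0.006, -0.907, 0.422], [0.001, 0.422, 0.907], [-1.0, -0.005, 0.003]]
contact_force: [1.1, 0.4, -0.9]
gripper_width: 0.0004
```

Run:
```python
from ov import *
t=cams.capture("top");s=cams.capture("scene")
print(env.sense()["position"],env.sense()["contact_force"])
overlay(t,[],(175,115,305,205),6,"pics/t11c.png");cv2.imwrite("pics/t11.png",t["image"][:,:,::-1]);cv2.imwrite("pics/s11.png",s["image"][:,:,::-1])
```

```text
[0.47292428 0.12489258 0.14491954] [-0.1516415   0.90174914  0.84335277]
```

View pics/t11c.png

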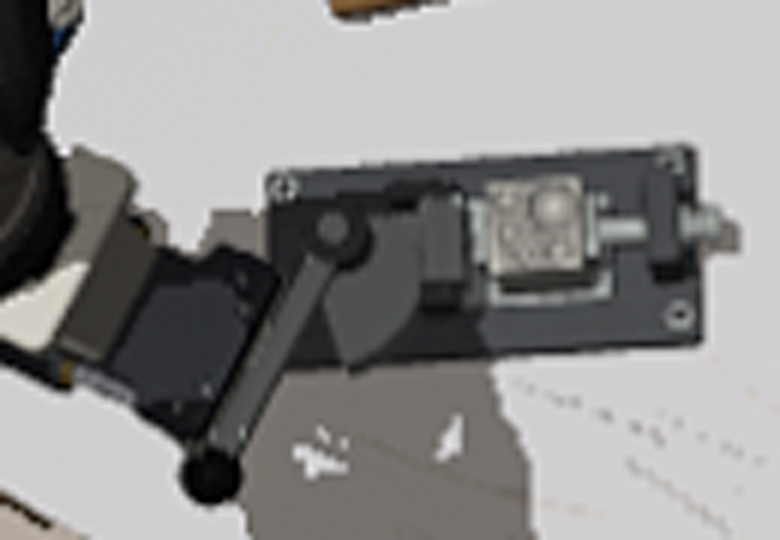

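View pics/s11.png

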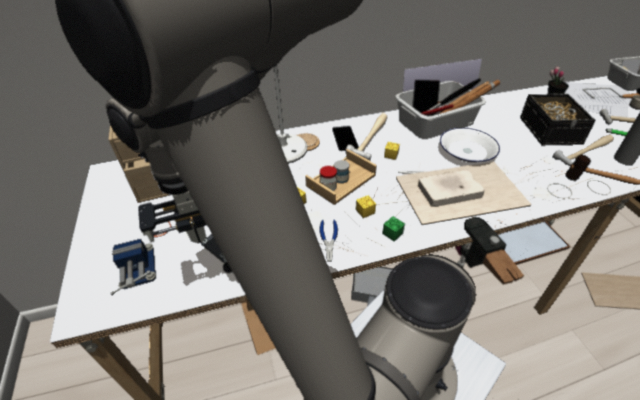

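The lever is left at about 1.17 rad and the gripper is clear. As a cross-check on compression, I measure the block's image shift between the saved frames.

Run:
```python
from ov import *
a=[cv2.imread(f"pics/{n}.png",0) for n in("t8c","t9c","t11c")]
T=a[0][185:275,488:575]
for n,i in zip(("t.795","t.983","t1.169"),a):
    r=cv2.matchTemplate(i[170:300,470:610],T,cv2.TM_CCOEFF_NORMED);_,v,_,l=cv2.minMaxLoc(r)
    x=l[0];row=r[l[1]];d=(row[x-3]-row[x+3])/(2*(row[x-3]-2*row[x]+row[x+3]))*3
    print(n,x+d,l[1],v)
c=cams.capture("top")
b=crop([(211,475)],(175,115),6);w=unproj(c,b,.054)[0][:2]-[.5425,.0412];phi=np.arctan2(-w[0],w[1]);print("lever t from ball",phi-.047+.087,np.hypot(*w))
u=proj(c,[[.546,-.042,.056],[.546,-.043,.056]]);print("croppx/mm",(u[1]-u[0])*6)
```

```text
t.795 17.762747 15 1.0
t.983 23.54678 15 0.9670752882957458
t1.169 23.539488 15 0.9670959115028381
lever t from ball 1.1556473697489156 0.120935890617141
croppx/mm [ 2.23155833 -0.03860601]
```

The block moved 2.6 mm and then stopped, so contact was at t ≈ 0.97 and the spring is compressed about 3 mm (about 36 N). The push torque gives about 27 N. Both are well inside 15–58 N. Last step: let things settle, then hand in.

Emit:
{"name": "jog_arm", "arguments": {
  "motion": [
    {"jaw": 0, "tx": -1, "ty": 0, "tz": 0, "ax": 0, "ay": 0, "az": 0},
    {"jaw": 0, "tx": 0, "ty": 0, "tz": 0, "ax": 0, "ay": 0, "az": 0},
    {"jaw": 0, "tx": 0, "ty": 0, "tz": 0, "ax": 0, "ay": 0, "az": 0},
    {"jaw": 0, "tx": 0, "ty": 0, "tz": 0, "ax": 0, "ay": 0, "az": 0}
  ]
}}

```text
time: 24.85
position: [0.4731, 0.1245, 0.1549]
ee_rot: [[-0.001, -0.906, 0.422], [-0.0, 0.422, 0.906], [-1.0, 0.0, -0.0]]
contact_force: [-0.6, 0.5, 0.4]
gripper_width: 0.0005
```

Run:
```python
from rig import env
print(env.sense()["time"],env.sense()["contact_force"]);print(env.sign_off())
```

```text
24.85 [-0.58053236  0.49055837  0.40906611]
the job is handed in; nothing more can be done
None
```

The steel doming block is clamped on the bed between pad and stop, and I handed the job in at 24.85 s; no verdict was reported. I lifted it out of the rack, probed the stop and pad lightly with it, and set it square on the bed between them. Then I swung the lever with the shut fingers to about 1.17 rad and withdrew.

**Last checks**
- **Clamping force:** the push torque gives about 27 N. The block's shift in the pictures puts contact at about 0.97 rad, so the spring is compressed about 3 mm (about 36 N). Both are within 15–58 N, close to half compression and short of solid.
- **Lever:** the ball's position in the last picture gives 1.16 rad, against 1.17 rad from the tool position.
- **Jars and robot:** both jars still stand upright in the rack. The gripper is clear, with only noise on the force sensor.

**What disagreed**
- **Contact angle:** the gripper probe had predicted contact at 0.85–0.90 rad, earlier than the 0.97 rad seen, perhaps because the block slipped slightly in the grip. If the probe was right, the force would be about 50–57 N, still under the limit but only just.
- **Camera fits:** the two cameras' fits of the clamp and the block differed by a few millimetres.

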